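Gauge steel sleeves and load the sloped press rail

TASK

Try every steel sleeve from the brown cardboard mat on the gauge pin, in the order of their colours for the test log: white, yellow, red, blue, green, black (some may be missing). Each one that slides right down to the gauge's base must end up standing flat on the narrow sloped rail, centred across it, clear of the stop pin and with a gap between sleeves; each one that stops part-way down the pin goes in the red bin. Do not disturb the oil bottle or the grease jar.

Things in the scene. Friction and masses are not known exactly. Their poses are not given: they have to be found in the camera images.
- sleeve_a_mid (a point): centre (half-way up, on the bore axis) of the steel sleeve with its upper third painted white: a tube 54 mm in outer diameter, 62 mm tall, mouth of the bore 32 mm, 0.48 to 0.78 kg; z up the bore axis. Starts standing upright on the brown cardboard mat (6 mm thick). Any sleeve may be absent, good or undersize, whatever its colour.
- sleeve_a: the same sleeve as sleeve_a_mid, its origin at the centre of its lower end face, z up the bore
- sleeve_b_mid (a point): centre (half-way up, on the bore axis) of the steel sleeve with its upper third painted yellow: a tube 54 mm in outer diameter, 62 mm tall, mouth of the bore 32 mm, 0.48 to 0.78 kg; z up the bore axis. Starts standing upright on the brown cardboard mat (6 mm thick). Any sleeve may be absent, good or undersize, whatever its colour.
- sleeve_b: the same sleeve as sleeve_b_mid, its origin at the centre of its lower end face, z up the bore
- sleeve_c_mid (a point): centre (half-way up, on the bore axis) of the steel sleeve with its upper third painted red: a tube 54 mm in outer diameter, 62 mm tall, mouth of the bore 32 mm, 0.48 to 0.78 kg; z up the bore axis. Starts standing upright on the brown cardboard mat (6 mm thick). Any sleeve may be absent, good or undersize, whatever its colour.
- sleeve_c: the same sleeve as sleeve_c_mid, its origin at the centre of its lower end face, z up the bore
- sleeve_d_mid (a point): centre (half-way up, on the bore axis) of the steel sleeve with its upper third painted blue: a tube 54 mm in outer diameter, 62 mm tall, mouth of the bore 32 mm, 0.48 to 0.78 kg; z up the bore axis. Starts standing upright on the brown cardboard mat (6 mm thick). Any sleeve may be absent, good or undersize, whatever its colour.
- sleeve_d: the same sleeve as sleeve_d_mid, its origin at the centre of its lower end face, z up the bore
- sleeve_e_mid (a point): centre (half-way up, on the bore axis) of the steel sleeve with its upper third painted green: a tube 54 mm in outer diameter, 62 mm tall, mouth of the bore 32 mm, 0.48 to 0.78 kg; z up the bore axis. Starts standing upright on the brown cardboard mat (6 mm thick). Any sleeve may be absent, good or undersize, whatever its colour.
- sleeve_e: the same sleeve as sleeve_e_mid, its origin at the centre of its lower end face, z up the bore
- sleeve_f_mid (a point): centre (half-way up, on the bore axis) of the steel sleeve with its upper third painted black: a tube 54 mm in outer diameter, 62 mm tall, mouth of the bore 32 mm, 0.48 to 0.78 kg; z up the bore axis. Starts standing upright on the brown cardboard mat (6 mm thick). Any sleeve may be absent, good or undersize, whatever its colour.
- sleeve_f: the same sleeve as sleeve_f_mid, its origin at the centre of its lower end face, z up the bore
- gauge_base (a point): centre of the top face of the gauge's blue base plate (100 x 100 mm, 16 mm thick, loose but 2.2 kg), at the foot of the upright steel gauge pin; z up the pin. From here up, the pin is 28 mm in diameter for 50 mm, tapers over 6 mm to an 18 mm pilot that runs to 76 mm, and ends in a tapered nose at 82 mm. A good sleeve (bore 32 mm right through) slides down onto the base plate.
- gauge_shoulder (a point): point on the pin's axis 50 mm above gauge_base, where the full 28 mm diameter begins below the taper. An undersize sleeve (a hidden 24 mm land inside, beginning 20 mm from either end) passes over the pilot but stops on the taper, its lower end then 30 to 36 mm above the base plate.
- rail: raised, narrow, sloped aluminium rail, fixed on a grey rack: flat top face 28 mm wide, 340 mm long. Origin at the centre of the top face, 110 mm above the table; y along the rail (uphill, 10 degrees), x level across it, z square to the top face. Friction holds a sleeve anywhere on the slope. A red stop pin (12 mm in diameter, 14 mm high) stands on it 160 mm downhill of the origin.
- bin: red open reject bin, loose, 0.7 kg: 160 mm (its x) by 190 mm (its y), 50 mm high, walls and floor 5 mm thick. Origin at the centre of its underside, z up.
- oil: bystander: white oil bottle with a red cap, 56 mm in diameter, 150 mm tall, origin at the centre of its underside
- grease: bystander: amber grease jar with a dark lid, 68 mm in diameter, 75 mm tall, origin at the centre of its underside
There are look-alikes about, which are no part of the job. Leave any purple look-alike of the sleeve_a alone.

How it is judged:
On the way, in this order (a step that is already met when the one before it is completed fails the run):
1. The white sleeve is tried on the gauge pin: slid down over it until it rests on the base or stops on the taper (horizontal distance between sleeve_a_mid and gauge_base below 0.006 m and z of sleeve_a_mid in the frame of gauge_base between 0.025 and 0.035 m), for 0.1 s.
2. The yellow sleeve is tried on the gauge pin: slid down over it until it rests on the base or stops on the taper (horizontal distance between sleeve_b_mid and gauge_base below 0.006 m and z of sleeve_b_mid in the frame of gauge_base between 0.025 and 0.07 m), for 0.1 s.
3. The red sleeve is tried on the gauge pin: slid down over it until it rests on the base or stops on the taper (horizontal distance between sleeve_c_mid and gauge_base below 0.006 m and z of sleeve_c_mid in the frame of gauge_base between 0.025 and 0.035 m), for 0.1 s.
4. The blue sleeve is tried on the gauge pin: slid down over it until it rests on the base or stops on the taper (horizontal distance between sleeve_d_mid and gauge_base below 0.006 m and z of sleeve_d_mid in the frame of gauge_base between 0.025 and 0.035 m), for 0.1 s.
5. The green sleeve is tried on the gauge pin: slid down over it until it rests on the base or stops on the taper (horizontal distance between sleeve_e_mid and gauge_base below 0.006 m and z of sleeve_e_mid in the frame of gauge_base between 0.025 and 0.07 m), for 0.1 s.
6. The black sleeve is tried on the gauge pin: slid down over it until it rests on the base or stops on the taper (horizontal distance between sleeve_f_mid and gauge_base below 0.006 m and z of sleeve_f_mid in the frame of gauge_base between 0.025 and 0.035 m), for 0.1 s.
At the end, for the whole second after the job is handed in: Good sleeves stand on the rail: axis within 0.07 rad of square to it, within 10 mm of its centreline, 145 mm downhill to 150 mm uphill of its middle, centres 58 mm or more apart. Undersize ones in the bin, centre within the walls and below the rim. All at rest, released (x of sleeve_a_mid in the frame of rail between -0.01 and 0.01 m and y of sleeve_a_mid in the frame of rail between -0.145 and 0.15 m and z of sleeve_a_mid in the frame of rail between 0.026 and 0.036 m and angle between the z axis of each of sleeve_a, sleeve_c, sleeve_d, sleeve_f and the z axis of rail, either way round below 0.07 rad and x of sleeve_c_mid in the frame of rail between -0.01 and 0.01 m and y of sleeve_c_mid in the frame of rail between -0.145 and 0.15 m and z of sleeve_c_mid in the frame of rail between 0.026 and 0.036 m and x of sleeve_d_mid in the frame of rail between -0.01 and 0.01 m and y of sleeve_d_mid in the frame of rail between -0.145 and 0.15 m and z of sleeve_d_mid in the frame of rail between 0.026 and 0.036 m and x of sleeve_f_mid in the frame of rail between -0.01 and 0.01 m and y of sleeve_f_mid in the frame of rail between -0.145 and 0.15 m and z of sleeve_f_mid in the frame of rail between 0.026 and 0.036 m and distance between sleeve_a_mid and sleeve_c_mid above 0.058 m and distance between each of sleeve_a_mid, sleeve_c_mid and sleeve_d_mid above 0.058 m and distance between each of sleeve_a_mid, sleeve_c_mid, sleeve_d_mid and sleeve_f_mid above 0.058 m and x of sleeve_b_mid in the frame of bin between -0.075 and 0.075 m and y of sleeve_b_mid in the frame of bin between -0.09 and 0.09 m and z of sleeve_b_mid in the frame of bin between 0 and 0.05 m and x of sleeve_e_mid in the frame of bin between -0.075 and 0.075 m and y of sleeve_e_mid in the frame of bin between -0.09 and 0.09 m and z of sleeve_e_mid in the frame of bin between 0 and 0.05 m and linear speed of each of sleeve_a, sleeve_b, sleeve_c, sleeve_d, sleeve_e, sleeve_f below 0.02 m/s and contact force between each of sleeve_a, sleeve_b, sleeve_c, sleeve_d, sleeve_e, sleeve_f and the fingers below 0.1 N); the robot touches nothing.
It fails at once if The oil bottle or the grease jar is moved by more than 30 mm (distance of any of oil, grease from where it was at the start of the episode above 0.03 m).
Of sleeve_a, sleeve_b, sleeve_c, sleeve_d, sleeve_e, sleeve_f only 4 to 6 are there at a start; the rules pass over those that are not, and their reading is None.
At some moment in a run one of gauge, bin may be knocked a few centimetres aside while the robot is not near it.
It also fails if it takes over 210 s, if anything falls off the work surface, if the arm or the gripper's body presses on something with over 40 N, if the wrist force passes 120 N, or if a joint passes its speed limit or range.

ROBOT

A 6-joint arm with a two-finger parallel gripper is mounted at the origin on the work surface. World frame = base frame: x ahead of the robot, y to its left, z up, the work surface at z = 0. Lengths are in m, angles in rad, forces in N, time in s.
With the tool pointing down it reaches from about 0.225 to 0.875 m from the base axis. Payload 3.4 kg.
Tool frame: the origin (TCP) lies midway between the tips of the shut fingers; the grasp point (between the pads) lies 19 mm behind it (manip.grip_point_offset is the distance from the TCP to the grasp point, in m); z points along the fingers, y is the line along which they close (so a half turn about z gives the same grasp; the last joint's range is limited). The gripper opens to 85 mm and grips with 20 to 120 N. Pads are 22 mm wide; open, the fingers measure 114 mm over their backs; the gripper's body (76 mm by 85 mm) begins 54 mm behind the grasp point. The pads swing forward as they close: fully open they stand 13 mm farther back than shut.
Start: joints at [1.18, 0.276, 1.505, -0, 1.361, -0.121], TCP at [0.153, 0.554, 0.231] pointing down, gripper open.
Joint ranges: [-2.89, 2.89], [-0.75, 2.08], [0.22, 2.7], [-1.18, 4.32], [0.11, 2.71], [-2.7, 2.7]. Speed limits (rad/s): [2.57, 2.57, 3.14, 3.14, 3.14, 3.14].

INTERFACE

Orientations are given as a unit quaternion [w, x, y, z].
In Python, from rig import manip gives the robot as it stands.
- The arm moves only by the shell command python3 -m handwheel 'ROWS' [FORCE]. ROWS is JSON, a list of rows, each an object with "translation": the shift along the tool's x, y, z in m, a list of three; "angular": the turn, a rotation vector about the tool's x, y, z in degrees, a list of three; "hand": the closure, from 0 (fully open) to 1 (shut). A call has 1 to 10 rows; each row shifts and turns the commanded pose from where the row before left it, along the tool's axes as they then stand; what a row does not reach is not made up. A row lasts 1/12 s, in which the tool goes at most 41.7 mm and 7.16 degrees, less where a joint would pass 70% of its speed; a pose out of reach is approached as far as the arm can. A call with a gripper value outside its range is refused whole. The fingers move at their own pace and stop on an object; FORCE is the grip in N (left out, the last holds). Time passes only in rows, so rows that do not move let the fingers close. It gives the time, the measured TCP pose, the force, the opening and the grip force at its end, in the units of the state.
- manip.get_state(): the state, without advancing time (a new reading comes with each control period).
- manip.get_image(name): name is "scene" or "top" or "wrist"; returns the picture (400x640x3 uint8, red, green, blue); there is no depth.
- manip.camera_info(name): a dict with "camera_matrix" (3x3 intrinsics, pixels), "k1" (the pictures are not rectified: a ray, as slopes to the right and down, at radius r is drawn at 1 + k1 r^2 times it, then the intrinsics apply), "eye" and "orientation" of the camera in the world; the wrist camera has in their place "tool_from_camera" (4x4, takes a point from camera to tool coordinates, whose origin is the TCP and whose axes are the flange's). Camera axes: x right, y down, z forward; pixel columns grow to the right and rows downward; lengths in m; the calibration is good to about 2 mm. A picture is of the moment at which its call begins: read the wrist's pose just before it. camera_info takes no time and is no camera call.
- manip.sign_off(): hands the job in; it is judged then, once.
The state is a dict: "clock": time; "qpos": joint angles; "qd": joint speeds; "effort": joint torques, N m; "position": TCP position; "ee_rot": TCP orientation; "contact_force": force on the tool from outside, world axes, zero at the start; "moment": the same for the moment, N m; "width": finger opening in m; "gripper_force": force on a finger pad.
Only numpy, scipy, OpenCV 4.12 (cv2) and the standard library are available. Lean on these libraries where they do the work, as an engineer would, in place of code of your own. Each camera call takes 0.05 s, during which the arm holds its last target. There are 200 camera calls.

## Working session

There is one attempt and no reset: what is moved stays moved. The work goes in short steps, Python scripts to look and compute and a shell command to move; the robot and the scene stay as the last step left them, time stands still between calls to the robot, and variables do not carry over. Pictures are saved under pics/ and viewed, at most 14 in all, crops included, and the job is handed in when it is done.

```bash
ls; mkdir -p pics; python3 - <<'E'
from rig import manip
import cv2,numpy as np
print(manip.get_state())
for n in("scene","top","wrist"):
    print(n,manip.camera_info(n))
a=manip.get_image("top");b=manip.get_image("scene")
cv2.imwrite("pics/top0.png",a[:,:,::-1]);cv2.imwrite("pics/scene0.png",b[:,:,::-1])
E
```

```text
pics
{'clock': 0.0, 'qpos': array([ 1.17999031e+00,  2.76579451e-01,  1.50613407e+00, -1.22606259e-05,
        1.36070230e+00, -1.21011083e-01]), 'qd': array([-0.00115549,  0.00128258, -0.00089215, -0.00204023, -0.00054196,
       -0.00140617]), 'effort': array([-4.33596806e-04, -4.16776729e+01, -2.45804715e+01, -3.93834580e-04,
        1.10751728e-02, -3.09984239e-05]), 'position': array([0.15306836, 0.55369989, 0.23044821]), 'ee_rot': array([-2.24945402e-04,  1.34487381e-01,  9.90914887e-01, -8.83415624e-04]), 'contact_force': array([-1.21337021,  0.18121537,  0.32277456]), 'moment': array([ 0.03675613,  0.02634694, -0.01914064]), 'gripper_force': 0.0, 'width': 0.08540167629536739}
scene {'camera_matrix': array([[375.91649163,   0.        , 317.87484399],
       [  0.        , 375.91649163, 199.55013311],
       [  0.        ,   0.        ,   1.        ]]), 'k1': -0.01153698788898319, 'eye': array([0.98016419, 0.85036102, 0.87192302]), 'orientation': array([-0.11520597,  0.24044367,  0.87499271, -0.40410664])}
top {'camera_matrix': array([[412.72424236,   0.        , 316.29082183],
       [  0.        , 412.72424236, 195.1117096 ],
       [  0.        ,   0.        ,   1.        ]]), 'k1': 0.0349415548807301, 'eye': array([0.4059815 , 0.07564409, 1.16776479]), 'orientation': array([-0.03014719,  0.71650822, -0.69569267,  0.04145878])}
wrist {'camera_matrix': array([[279.37236013,   0.        , 324.00745635],
       [  0.        , 279.37236013, 199.5046392 ],
       [  0.        ,   0.        ,   1.        ]]), 'k1': -0.030980289326178762, 'tool_from_camera': array([[-6.80156228e-04, -9.53031235e-01, -3.02871263e-01,
         7.72644205e-02],
       [ 9.99999746e-01, -7.13042177e-04, -1.99618996e-06,
        -6.39404071e-04],
       [-2.14057553e-04, -3.02871187e-01,  9.53031478e-01,
        -1.42095378e-01],
       [ 0.00000000e+00,  0.00000000e+00,  0.00000000e+00,
         1.00000000e+00]])}
```

View pics/top0.png

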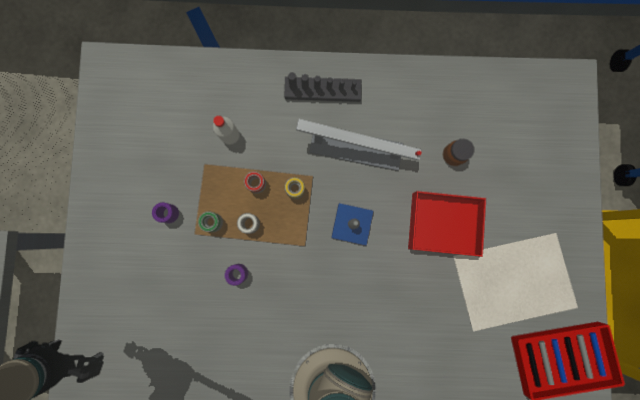

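View pics/scene0.png

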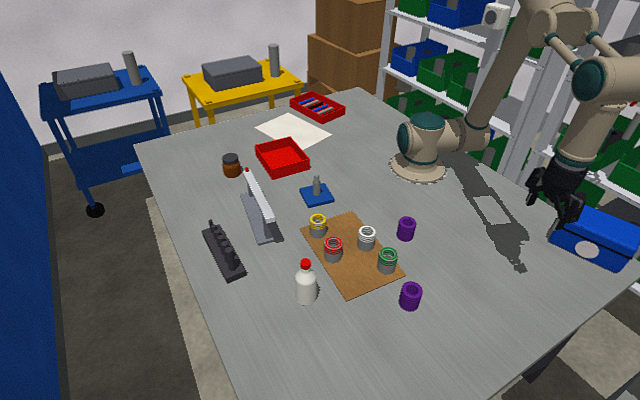

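```bash
cat > h.py <<'E'
from rig import manip
import cv2,numpy as np
from scipy.spatial.transform import Rotation as R
def q(o): return R.from_quat(np.r_[o[1:],o[0]])
def cam(n,st=None):
    i=manip.camera_info(n)
    if n=="wrist":
        T=i["tool_from_camera"];Rt=q(st["ee_rot"]).as_matrix()
        return i,Rt@T[:3,:3],st["position"]+Rt@T[:3,3]
    return i,q(i["orientation"]).as_matrix(),i["eye"]
def rays(n,uv,st=None):
    i,M,e=cam(n,st); K=i["camera_matrix"]
    p=cv2.undistortPoints(np.float64(uv).reshape(-1,1,2),K,np.array([i["k1"],0,0,0,0])).reshape(-1,2)
    return e,np.c_[p,np.ones(len(p))]@M.T
def onz(n,uv,z,st=None):
    e,d=rays(n,uv,st); return e+d*((np.asarray(z)-e[2])/d[:,2])[:,None]
def proj(n,X,st=None):
    i,M,e=cam(n,st); c=(np.atleast_2d(X)-e)@M
    return cv2.projectPoints(c.reshape(-1,1,3),np.zeros(3),np.zeros(3),i["camera_matrix"],np.array([i["k1"],0,0,0,0]))[0].reshape(-1,2)
def delta(st,pos,yaw_y=None,zaxis=(0,0,-1)):
    """tool-frame shift & rotvec(deg) to bring TCP to pos with tool z=zaxis and tool y along yaw_y (nearest of +-)"""
    r=q(st["ee_rot"]);M=r.as_matrix();z=np.array(zaxis,float);z/=np.linalg.norm(z)
    y=M[:,1] if yaw_y is None else np.array(yaw_y,float); y=y-z*(y@z);y/=np.linalg.norm(y)
    if y@M[:,1]<0:y=-y
    G=np.c_[np.cross(y,z),y,z]
    rv=(r.inv()*R.from_matrix(G)).as_rotvec(degrees=True)
    print("shift in tool",np.round(M.T@(np.array(pos)-st["position"])*1000,1),"mm  rotvec",np.round(rv,2),"deg; after-turn shift",np.round(G.T@(np.array(pos)-st["position"])*1000,1))
def look(n):
    st=manip.get_state();im=manip.get_image(n)
    return st,im,cv2.cvtColor(im,cv2.COLOR_RGB2HSV)
E
python3 - <<'E'
from h import *
b=cv2.imread("pics/top0.png")
h=cv2.cvtColor(b,cv2.COLOR_BGR2HSV)
cv2.imwrite("pics/c1.png",cv2.resize(b[100:260,190:450],None,fx=3,fy=3,interpolation=cv2.INTER_CUBIC)[:600,:800])
def blobs(m,z,nm,mn=25):
    k,l,s,c=cv2.connectedComponentsWithStats(m.astype(np.uint8))
    for j in range(1,k):
        if s[j,4]>=mn: print(nm,s[j],c[j].round(1),onz("top",[c[j]],z)[0].round(4))
H,S,V=[h[:,:,i].astype(int) for i in range(3)]
blobs(((H<6)|(H>174))&(S>110)&(V>70),0.06,"red",8)
blobs((H>22)&(H<35)&(S>110)&(V>70),0.06,"yel")
blobs((H>45)&(H<85)&(S>80)&(V>40),0.06,"grn")
blobs((H>105)&(H<125)&(S>120)&(V>60),0.016,"blue",100)
blobs((S<25)&(V>190),0.06,"white",15)
E
```

```text
red [213 116  11  11  91] [218.5 120.7] [0.7147 0.3321 0.06  ]
red [416 151   6   4  19] [418.3 152.6] [ 0.6439 -0.2158  0.06  ]
red [245 172  19  19 124] [254.  181.2] [0.5515 0.2286 0.06  ]
red [ 408  191   78   66 4393] [447.  223.4] [ 0.4533 -0.2936  0.06  ]
red [ 511  322  115   78 5076] [567.1 361.5] [ 0.1081 -0.5983  0.06  ]
yel [285 177  19  20 130] [294.7 186.3] [0.5409 0.1185 0.06  ]
yel [ 602  209   38  172 5228] [623.3 284.4] [ 0.308  -0.7521  0.06  ]
grn [199 213  18  18  89] [207.7 221.4] [0.4398 0.3464 0.06  ]
blue [469   0 171   4 420] [573.    0.9] [ 1.1152 -0.6733  0.016 ]
blue [188   7  31  40 499] [202.6  28.3] [0.9972 0.4009 0.016 ]
blue [ 332  204   41   41 1063] [351.7 223.7] [ 0.4462 -0.0422  0.016 ]
blue [590 333  16  43 224] [597.4 353.8] [ 0.1192 -0.7058  0.016 ]
blue [552 339  15  43 209] [558.8 360.5] [ 0.098  -0.6032  0.016 ]
```

View pics/c1.png

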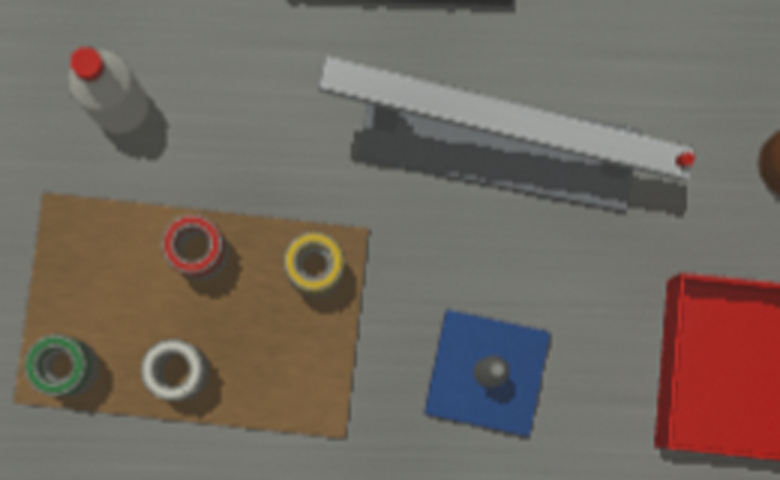

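List: candidates for the white sleeve are the white ring at (247,223), the purple rings at (165,213) and (236,275), the white oil bottle at (225,128), and the other sleeves red (254,181), yellow (294,187) and green (208,222). The crop confirms that the white-rimmed ring on the mat is the right one. Blue and black are absent. The rail runs (299,124) to (420,154), with its stop pin at the right-hand end.

```bash
python3 - <<'E'
from h import *
b=cv2.imread("pics/top0.png");h=cv2.cvtColor(b,cv2.COLOR_BGR2HSV)
st=manip.get_state()
# ring centres: outer ellipse of rim from crop, z=0.068 ; gauge plate by its corners
for n,c in dict(white=(172,370),red=(193,244),yel=(314,262),grn=(57,365)).items():
    print(n,onz("top",[np.array(c)/3+[190,100]],0.068).round(4))
m=cv2.inRange(h[180:260,310:400],(105,120,40),(125,255,255))
c=max(cv2.findContours(m,0,2)[0],key=cv2.contourArea)
r=cv2.minAreaRect(c);p=cv2.boxPoints(r)+[310,180]
P=onz("top",p,0.016);print("gauge",P.mean(0).round(4),[np.linalg.norm(P[i]-P[i-1]).round(4) for i in range(4)])
print("pin tip",onz("top",[np.array((491,370))/3+[190,100]],0.098-.002).round(4))
# bin rim
m=((h[:,:,0]<6)|(h[:,:,0]>174))&(h[:,:,1]>110)&(h[:,:,2]>70);m[:, :400]=0;m[:,500:]=0;m[:180]=0;m[270:]=0
p=cv2.boxPoints(cv2.minAreaRect(np.argwhere(m)[:,::-1].astype(np.float32)));P=onz("top",p,0.05)
print("bin",P.mean(0).round(4),[np.linalg.norm(P[i]-P[i-1]).round(3) for i in range(4)])
# rail
g=b[110:165,290:430].astype(int);m=(g.min(2)>130).astype(np.uint8)
c=max(cv2.findContours(m,0,2)[0],key=cv2.contourArea)
r=cv2.minAreaRect(c);p=cv2.boxPoints(r)+[290,110];print(p.round(1))
zz=np.where(p[:,0]<360,.1395,.0805)
P=onz("top",p,zz);print("rail",P.round(4).tolist(),P.mean(0).round(4),[np.linalg.norm(P[i]-P[i-1]).round(4) for i in range(4)])
for n in [("white",(0.437,0.24))]: pass
W=onz("top",[np.array((172,370))/3+[190,100]],0.068)[0]
delta(st,[W[0],W[1],0.20])
E
```

```text
white [[0.4374 0.2401 0.068 ]]
red [[0.5501 0.2266 0.068 ]]
yel [[0.5372 0.1182 0.068 ]]
grn [[0.4389 0.3411 0.068 ]]
gauge [ 0.4459 -0.0435  0.016 ] [np.float64(0.0974), np.float64(0.0974), np.float64(0.0983), np.float64(0.0973)]
pin tip [[ 0.4445 -0.039   0.096 ]]
bin [ 0.4546 -0.297   0.05  ] [np.float64(0.203), np.float64(0.16), np.float64(0.206), np.float64(0.16)]
[[295.9 128.5]
 [298.5 117.9]
 [421.3 148.9]
 [418.6 159.4]]
rail [[0.6794, 0.1174, 0.1395], [0.7071, 0.1116, 0.1395], [0.65, -0.2184, 0.0805], [0.6211, -0.2113, 0.0805]] [ 0.6644 -0.0502  0.11  ] [np.float64(0.3391), np.float64(0.0283), np.float64(0.34), np.float64(0.0298)]
shift in tool [-357.6 -226.5   30.8] mm  rotvec [-0.09 -0.01 -0.  ] deg; after-turn shift [-357.6 -226.5   30.5]
```

```bash
python3 -m handwheel '[{"translation":[-0.0325,-0.0206,0.0055],"angular":[0,0,0],"hand":0},{"translation":[-0.0325,-0.0206,0.0055],"angular":[0,0,0],"hand":0},{"translation":[-0.0325,-0.0206,0.0055],"angular":[0,0,0],"hand":0},{"translation":[-0.0325,-0.0206,0.0055],"angular":[0,0,0],"hand":0},{"translation":[-0.0325,-0.0206,0.0055],"angular":[0,0,0],"hand":0},{"translation":[-0.0325,-0.0206,0.0055],"angular":[0,0,0],"hand":0},{"translation":[-0.0325,-0.0206,0.0055],"angular":[0,0,0],"hand":0},{"translation":[-0.0325,-0.0206,0.0055],"angular":[0,0,0],"hand":0},{"translation":[-0.0325,-0.0206,0.0055],"angular":[0,0,0],"hand":0},{"translation":[-0.0325,-0.0206,0.0055],"angular":[0,0,0],"hand":0}]' 60
python3 -m handwheel '[{"translation":[-0.0325,-0.0206,0.0055],"angular":[0,0,0],"hand":0},{"translation":[0,0,0],"angular":[0,0,0],"hand":0},{"translation":[0,0,0],"angular":[0,0,0],"hand":0},{"translation":[0,0,0],"angular":[0,0,0],"hand":0}]'
python3 - <<'E'
from h import *
st,im,h=look("wrist");cv2.imwrite("pics/w1.png",im[:,:,::-1])
print(st["position"],q(st["ee_rot"]).as_matrix().round(3).tolist(),st["clock"])
print(proj("wrist",[[.4374,.2401,.068]],st))
E
```

```text
clock: 0.93
position: [0.4123, 0.2674, 0.1759]
ee_rot: [-0.0, 0.134, 0.991, -0.0]
contact_force: [0.1, 0.2, -0.7]
width: 0.0856
gripper_force: 0.0
clock: 1.27
position: [0.4369, 0.2405, 0.1704]
ee_rot: [-0.001, 0.135, 0.991, 0.0]
contact_force: [-0.7, -0.1, 0.4]
width: 0.0849
gripper_force: 0.0
[0.43688311 0.2405139  0.17043198] [[-0.964, 0.268, -0.002], [0.268, 0.964, 0.0], [0.002, -0.0, -1.0]] 1.2667
[[324.43763565 199.84509917]]
```

View pics/w1.png

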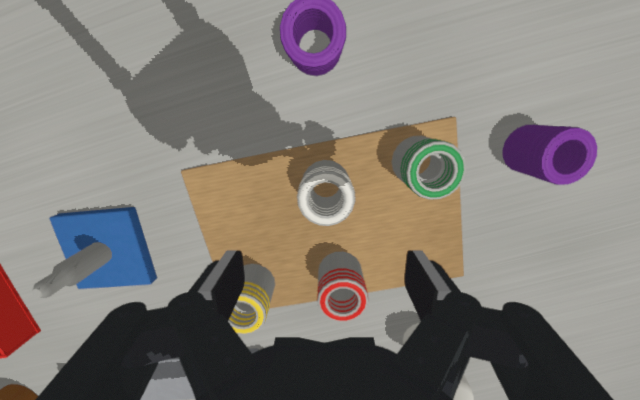

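```bash
cat >> h.py <<'E'
def ring(im,mask,guess,r=40):
    """top-face ring centre (px) from colour mask near guess: outer hull ellipse & hole ellipse"""
    m=np.zeros(mask.shape,np.uint8);cv2.circle(m,tuple(int(v) for v in guess),r,255,-1);m&=mask
    cs,hi=cv2.findContours(m,cv2.RETR_CCOMP,cv2.CHAIN_APPROX_NONE)
    o=[c for c,k in zip(cs,hi[0]) if k[3]<0];i=[c for c,k in zip(cs,hi[0]) if k[3]>=0]
    O=cv2.fitEllipse(cv2.convexHull(max(o,key=len)));I=cv2.fitEllipse(max(i,key=len)) if i and len(max(i,key=len))>6 else None
    return O,I
E
python3 - <<'E'
from h import *
b=cv2.imread("pics/w1.png");st=manip.get_state();h=cv2.cvtColor(b,cv2.COLOR_BGR2HSV)
for t in(200,215,230):
    O,I=ring(b,cv2.inRange(h,(0,0,t),(180,30,255)),(326,198))
    print(t,O,I)
    for E_ in(O,I):
        if E_: print(onz("wrist",[E_[0]],.068,st).round(4))
E
```

```text
200 ((325.9860534667969, 200.04115295410156), (45.96320724487305, 53.760833740234375), 87.38585662841797) None
[[0.4378 0.242  0.068 ]]
215 ((326.09979248046875, 199.68287658691406), (46.34844970703125, 51.671783447265625), 85.33114624023438) ((306.5, 187.5), (3.1622776985168457, 3.1622776985168457), 0.0)
[[0.4375 0.2422 0.068 ]]
[[0.4216 0.2281 0.068 ]]
230 ((308.1712646484375, 206.43246459960938), (6.493228435516357, 21.02147102355957), 154.45252990722656) None
[[0.4394 0.2244 0.068 ]]
```

```bash
python3 -m handwheel '[{"translation":[0,0.0015,0.035],"angular":[0,0,0],"hand":0},{"translation":[0,0,0.035],"angular":[0,0,0],"hand":0},{"translation":[0,0,0.035],"angular":[0,0,0],"hand":0},{"translation":[0,0,0.0334],"angular":[0,0,0],"hand":0},{"translation":[0,0,0],"angular":[0,0,0],"hand":0},{"translation":[0,0,0],"angular":[0,0,0],"hand":1},{"translation":[0,0,0],"angular":[0,0,0],"hand":1},{"translation":[0,0,0],"angular":[0,0,0],"hand":1},{"translation":[0,0,0],"angular":[0,0,0],"hand":1},{"translation":[0,0,0],"angular":[0,0,0],"hand":1}]' 60
python3 -m handwheel '[{"translation":[0,0,0],"angular":[0,0,0],"hand":1},{"translation":[0,0,0],"angular":[0,0,0],"hand":1},{"translation":[0,0,0],"angular":[0,0,0],"hand":1},{"translation":[0,0,0],"angular":[0,0,0],"hand":1}]'
```

```text
clock: 2.15
position: [0.4391, 0.2429, 0.0351]
ee_rot: [0.002, 0.134, 0.991, 0.001]
contact_force: [-2.2, 1.2, 7.7]
width: 0.0532
gripper_force: 63.1
clock: 2.48
position: [0.4391, 0.2429, 0.0351]
ee_rot: [0.002, 0.134, 0.991, 0.001]
contact_force: [-2.7, 0.7, 6.8]
width: 0.0531
gripper_force: 63.1
```

```bash
python3 -m handwheel '[{"translation":[0,0,-0.02],"angular":[0,0,0],"hand":1},{"translation":[0,0,-0.04],"angular":[0,0,0],"hand":1},{"translation":[0,0,-0.04],"angular":[0,0,0],"hand":1},{"translation":[0,0,-0.04],"angular":[0,0,0],"hand":1},{"translation":[-0.0102,-0.034,-0.01],"angular":[0,0,0],"hand":1},{"translation":[-0.0102,-0.034,0],"angular":[0,0,0],"hand":1},{"translation":[-0.0102,-0.034,0],"angular":[0,0,0],"hand":1},{"translation":[-0.0102,-0.034,0],"angular":[0,0,0],"hand":1},{"translation":[-0.0102,-0.034,0],"angular":[0,0,0],"hand":1},{"translation":[-0.0102,-0.034,0],"angular":[0,0,0],"hand":1}]'
python3 -m handwheel '[{"translation":[-0.0102,-0.034,0],"angular":[0,0,0],"hand":1},{"translation":[-0.0102,-0.034,0],"angular":[0,0,0],"hand":1},{"translation":[0,0,0],"angular":[0,0,0],"hand":1},{"translation":[0,0,0],"angular":[0,0,0],"hand":1},{"translation":[0,0,0],"angular":[0,0,0],"hand":1}]'
python3 - <<'E'
from h import *
st,im,h=look("wrist");_,t,_=look("top")
cv2.imwrite("pics/w2.png",im[:,:,::-1]);cv2.imwrite("pics/t2.png",t[:,:,::-1])
print(st["position"],st["ee_rot"],st["contact_force"])
print(proj("wrist",[[.4445,-.041,.098],[.4445,-.041,.016]],st),proj("wrist",[st["position"]+[0,0,-.029],st["position"]+[0,0,.033]],st))
E
```

```text
clock: 3.32
position: [0.4418, 0.0277, 0.1833]
ee_rot: [0.001, 0.134, 0.991, 0.0]
contact_force: [0.3, 0.2, -5.3]
width: 0.0534
gripper_force: 65.8
clock: 3.73
position: [0.4435, -0.0416, 0.1828]
ee_rot: [0.0, 0.135, 0.991, 0.001]
contact_force: [-0.3, 0.4, -5.2]
width: 0.053
gripper_force: 66.1
[ 0.44352707 -0.04161257  0.18275279] [1.04927924e-04 1.35134880e-01 9.90827073e-01 5.13387085e-04] [-0.31613115  0.44959278 -5.21776176]
[[325.64717359 206.09725622]
 [325.15331451 182.65393861]] [[324.94594384 232.17297683]
 [325.54833581 288.26216851]]
```

View pics/w2.png

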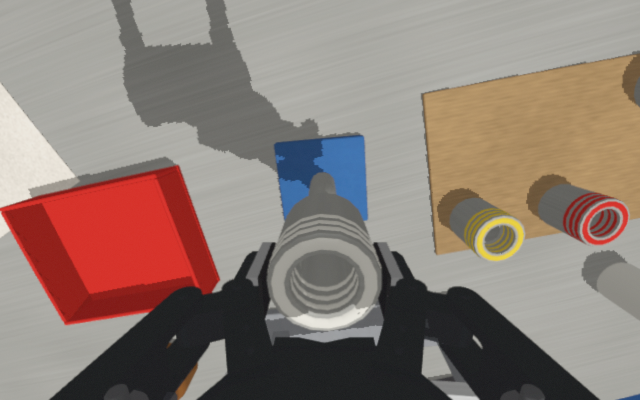

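```bash
python3 - <<'E'
from h import *
b=cv2.imread("pics/w2.png");st=manip.get_state();h=cv2.cvtColor(b,cv2.COLOR_BGR2HSV)
m=cv2.inRange(h,(105,120,0),(125,255,255))[120:235,260:385]
for v in (184,188,192,196): 
    r=np.where(m[v-120]>0)[0]+260; g=np.where(np.diff(r)>8)[0]; print(v,r[0],[(r[i],r[i+1]) for i in g],r[-1])
for v in range(132,146,3):
    r=np.where(m[v-120]>0)[0]+260; print(v,(r[0],r[-1]) if len(r) else None)
for u in (272,274,276,280,362,364,366,367,368):
    r=np.where(m[:,u-260]>0)[0]+120; print(u,(r[0],r[-1]) if len(r) else None)
E
```

```text
184 280 [(np.int64(309), np.int64(335))] 365
188 280 [(np.int64(308), np.int64(336))] 365
192 281 [(np.int64(307), np.int64(337))] 365
196 281 [(np.int64(305), np.int64(341))] 365
132 None
135 None
138 (np.int64(325), np.int64(363))
141 (np.int64(293), np.int64(363))
144 (np.int64(275), np.int64(363))
272 None
274 None
276 (np.int64(143), np.int64(161))
280 (np.int64(143), np.int64(189))
362 (np.int64(136), np.int64(217))
364 (np.int64(155), np.int64(219))
366 (np.int64(201), np.int64(219))
367 None
368 None
```

```bash
python3 - <<'E'
import cv2
b=cv2.imread("pics/w2.png");cv2.imwrite("pics/w2c.png",cv2.resize(b[125:235,260:385],None,fx=6,fy=5,interpolation=cv2.INTER_CUBIC))
E
```

```text
(no output)
```

View pics/w2c.png

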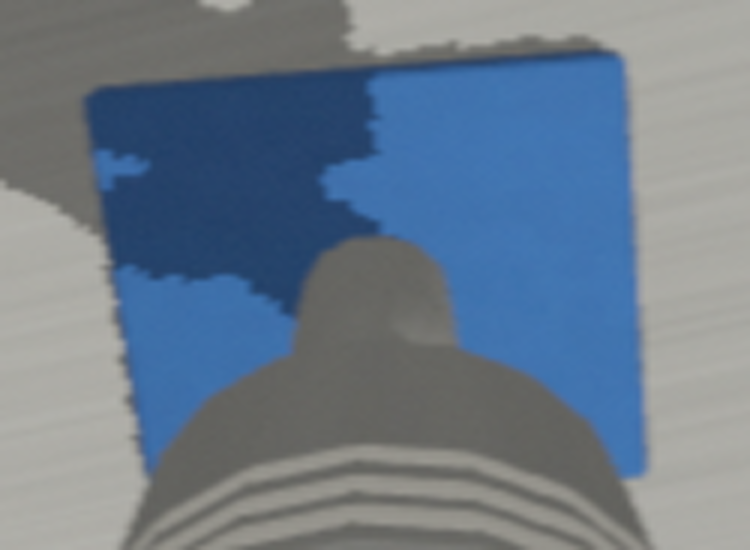

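```bash
python3 - <<'E'
from h import *
st=manip.get_state()
P=onz("wrist",[(275,143.4),(363.7,136),(367.2,220)],.016,st);print(P.round(4),np.linalg.norm(P[0]-P[1]),np.linalg.norm(P[2]-P[1]),"centre",(P[0]+P[2])/2)
M=q(st["ee_rot"]).as_matrix()
c=(P[0]+P[2])/2
print(proj("wrist",[c,c+[0,0,.03],c+[0,0,.05]],st), M.T@(c-st["position"]))
E
```

```text
[[ 0.3873 -0.0813  0.016 ]
 [ 0.4054  0.0139  0.016 ]
 [ 0.5018 -0.0041  0.016 ]] 0.09684304802903516 0.09811090718386627 centre [ 0.44456693 -0.04268534  0.016     ]
[[323.04746627 183.2959429 ]
 [322.98068279 190.46026134]
 [322.92833691 196.07915959]] [-0.00146476 -0.00172137  0.16656392]
```

```bash
python3 -m handwheel '[{"translation":[-0.0013,-0.002,0.02],"angular":[0,0,0],"hand":1},{"translation":[0,0,0.02],"angular":[0,0,0],"hand":1},{"translation":[0,0,0.015],"angular":[0,0,0],"hand":1},{"translation":[0,0,0.015],"angular":[0,0,0],"hand":1},{"translation":[0,0,0.01],"angular":[0,0,0],"hand":1},{"translation":[0,0,0.005],"angular":[0,0,0],"hand":1},{"translation":[0,0,0],"angular":[0,0,0],"hand":1}]'
python3 -m handwheel '[{"translation":[0,0,0.004],"angular":[0,0,0],"hand":1},{"translation":[0,0,0.004],"angular":[0,0,0],"hand":1},{"translation":[0,0,0.002],"angular":[0,0,0],"hand":1},{"translation":[0,0,0],"angular":[0,0,0],"hand":1}]'
```

```text
clock: 4.42
position: [0.444, -0.0429, 0.0966]
ee_rot: [-0.001, 0.133, 0.991, 0.0]
contact_force: [-0.1, 0.0, -5.4]
width: 0.0527
gripper_force: 66.1
clock: 4.75
position: [0.4446, -0.044, 0.0873]
ee_rot: [-0.0, 0.134, 0.991, 0.0]
contact_force: [-0.1, -0.8, -4.8]
width: 0.0532
gripper_force: 66.1
```

```bash
python3 -m handwheel '[{"translation":[0,0,0.006],"angular":[0,0,0],"hand":1},{"translation":[0,0,0.006],"angular":[0,0,0],"hand":1},{"translation":[0,0,0.006],"angular":[0,0,0],"hand":1},{"translation":[0,0,0],"angular":[0,0,0],"hand":1}]'
python3 -m handwheel '[{"translation":[0,0,0.006],"angular":[0,0,0],"hand":1},{"translation":[0,0,0.006],"angular":[0,0,0],"hand":1},{"translation":[0,0,0.006],"angular":[0,0,0],"hand":1},{"translation":[0,0,0.003],"angular":[0,0,0],"hand":1},{"translation":[0,0,0],"angular":[0,0,0],"hand":1},{"translation":[0,0,0],"angular":[0,0,0],"hand":1}]'
```

```text
clock: 5.08
position: [0.4441, -0.0441, 0.0681]
ee_rot: [-0.001, 0.135, 0.991, 0.0]
contact_force: [-0.4, -1.0, -5.8]
width: 0.0534
gripper_force: 66.0
clock: 5.58
position: [0.4446, -0.0442, 0.0481]
ee_rot: [-0.0, 0.135, 0.991, 0.0]
contact_force: [-0.5, 0.8, -5.2]
width: 0.0529
gripper_force: 66.1
```

```bash
python3 -m handwheel '[{"translation":[0,0,0.002],"angular":[0,0,0],"hand":1},{"translation":[0,0,0.002],"angular":[0,0,0],"hand":1},{"translation":[0,0,0.001],"angular":[0,0,0],"hand":1},{"translation":[0,0,0],"angular":[0,0,0],"hand":1},{"translation":[0,0,0],"angular":[0,0,0],"hand":1}]'
```

```text
clock: 6.0
position: [0.4451, -0.0443, 0.0451]
ee_rot: [0.001, 0.134, 0.991, -0.0]
contact_force: [-3.9, 0.9, 10.1]
width: 0.0533
gripper_force: 67.5
```

```bash
cat >> h.py <<'E'
RC=np.array([.6644,-.0502,.110]);a=np.radians(10);hv=np.array([.0577,.3294,0]);hv/=np.linalg.norm(hv)
U=hv*np.cos(a)+[0,0,np.sin(a)];N=-hv*np.sin(a)+[0,0,np.cos(a)];X=np.cross(U,N)
def railpose(s,up,off=.0291): return RC+s*U+(off+up)*N
E
python3 -m handwheel '[{"translation":[0,0,-0.01],"angular":[0,0,0],"hand":1},{"translation":[0,0,-0.02],"angular":[0,0,0],"hand":1},{"translation":[0,0,-0.025],"angular":[0,0,0],"hand":1},{"translation":[0,0,-0.035],"angular":[0,0,0],"hand":1},{"translation":[0,0,-0.035],"angular":[0,0,0],"hand":1},{"translation":[0,0,-0.035],"angular":[0,0,0],"hand":1},{"translation":[0,0,-0.02],"angular":[0,0,0],"hand":1},{"translation":[0,0,0],"angular":[0,0,0],"hand":1},{"translation":[0,0,0],"angular":[0,0,0],"hand":1}]'
python3 - <<'E'
from h import *
st=manip.get_state();print(X)
for s in(.08,):
  delta(st,railpose(s,.06),U,-N)
E
```

```text
clock: 6.75
position: [0.4448, -0.0442, 0.2237]
ee_rot: [0.001, 0.134, 0.991, -0.0]
contact_force: [-0.2, 0.3, -5.4]
width: 0.0531
gripper_force: 66.2
[ 9.85002528e-01 -1.72539909e-01 -3.46944695e-18]
shift in tool [-207.1  115.8   12.5] mm  rotvec [-9.99  0.6  -5.5 ] deg; after-turn shift [-217.3   91.8   28.5]
```

```bash
python3 -m handwheel '[{"translation":[0,0,0],"angular":[-5,0.3,-2.75],"hand":1},{"translation":[0,0,0],"angular":[-5,0.3,-2.75],"hand":1},{"translation":[-0.0362,0.0153,0.0048],"angular":[0,0,0],"hand":1},{"translation":[-0.0362,0.0153,0.0048],"angular":[0,0,0],"hand":1},{"translation":[-0.0362,0.0153,0.0048],"angular":[0,0,0],"hand":1},{"translation":[-0.0362,0.0153,0.0048],"angular":[0,0,0],"hand":1},{"translation":[-0.0362,0.0153,0.0048],"angular":[0,0,0],"hand":1},{"translation":[-0.0362,0.0153,0.0048],"angular":[0,0,0],"hand":1},{"translation":[0,0,0],"angular":[0,0,0],"hand":1},{"translation":[0,0,0],"angular":[0,0,0],"hand":1}]'
python3 - <<'E'
from h import *
st,im,h=look("wrist");cv2.imwrite("pics/w3.png",im[:,:,::-1])
print(st["position"],st["ee_rot"])
delta(st,railpose(.08,0),U,-N)
b=.014*X
print(proj("wrist",[RC+.17*U-b,RC+.17*U+b,RC-.17*U+b,RC-.17*U-b, RC+.08*U],st).round(1).tolist())
E
```

```text
clock: 7.58
position: [0.675, 0.0129, 0.2048]
ee_rot: [0.002, 0.086, 0.992, 0.087]
contact_force: [-1.5, 0.5, -5.4]
width: 0.0531
gripper_force: 66.4
[0.67497185 0.01289442 0.20476022] [0.00239935 0.08599733 0.99248721 0.08699336]
shift in tool [-1.   0.6 53.1] mm  rotvec [-0.03 -0.59 -0.02] deg; after-turn shift [-0.5  0.5 53.1]
[[432.7, 191.7], [429.1, 222.8], [46.4, 222.5], [37.2, 192.3], [325.6, 207.7]]
```

View pics/w3.png

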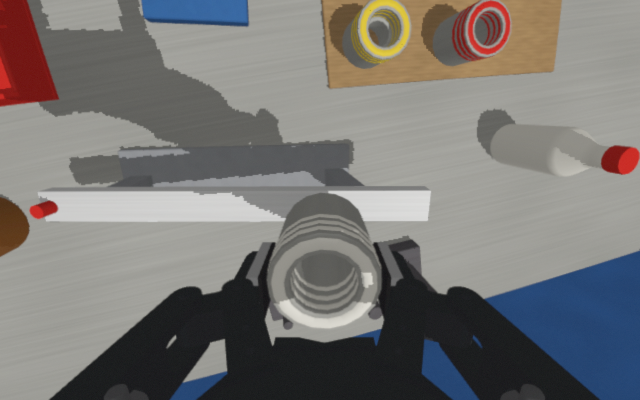

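```bash
python3 -m handwheel '[{"translation":[0,0.0006,0.02],"angular":[0,-0.6,0],"hand":1},{"translation":[0,0,0.018],"angular":[0,0,0],"hand":1},{"translation":[0,0,0.009],"angular":[0,0,0],"hand":1},{"translation":[0,0,0.002],"angular":[0,0,0],"hand":1},{"translation":[0,0,0],"angular":[0,0,0],"hand":1},{"translation":[0,0,0],"angular":[0,0,0],"hand":1}]'
python3 -m handwheel '[{"translation":[0,0,0.002],"angular":[0,0,0],"hand":1},{"translation":[0,0,0.0015],"angular":[0,0,0],"hand":1},{"translation":[0,0,0],"angular":[0,0,0],"hand":1}]'
python3 -c "
from h import *
st=manip.get_state();delta(st,railpose(.08,0),U,-N)"
```

```text
clock: 8.13
position: [0.6769, 0.0209, 0.163]
ee_rot: [0.012, 0.087, 0.992, 0.087]
contact_force: [0.3, -0.8, -4.5]
width: 0.0531
gripper_force: 66.4
clock: 8.38
position: [0.6771, 0.0217, 0.1594]
ee_rot: [0.012, 0.087, 0.992, 0.087]
contact_force: [-0.9, 0.0, -5.3]
width: 0.053
gripper_force: 66.4
shift in tool [ 0.2 -0.5  6.9] mm  rotvec [ 0.02  0.53 -0.02] deg; after-turn shift [ 0.1 -0.5  6.9]
```

```bash
python3 -m handwheel '[{"translation":[0,0,0.003],"angular":[0,0.5,0],"hand":1},{"translation":[0,0,0.002],"angular":[0,0,0],"hand":1},{"translation":[0,0,0],"angular":[0,0,0],"hand":1},{"translation":[0,0,0],"angular":[0,0,0],"hand":1}]'
python3 -m handwheel '[{"translation":[0,0,0.001],"angular":[0,0,0],"hand":1},{"translation":[0,0,0.001],"angular":[0,0,0],"hand":1},{"translation":[0,0,0],"angular":[0,0,0],"hand":1}]'
python3 -c "
from h import *
st=manip.get_state();delta(st,railpose(.08,0),U,-N)"
```

```text
clock: 8.72
position: [0.6771, 0.0227, 0.1537]
ee_rot: [0.007, 0.086, 0.992, 0.087]
contact_force: [0.5, -0.3, -5.1]
width: 0.053
gripper_force: 66.4
clock: 8.97
position: [0.6774, 0.0229, 0.1529]
ee_rot: [0.008, 0.086, 0.992, 0.087]
contact_force: [-1.8, -1.6, -1.0]
width: 0.0531
gripper_force: 66.7
shift in tool [ 0.2 -0.6  0.3] mm  rotvec [ 0.01  0.04 -0.  ] deg; after-turn shift [ 0.2 -0.6  0.3]
```

```bash
python3 -m handwheel '[{"translation":[0,0,0.0007],"angular":[0,0,0],"hand":1},{"translation":[0,0,0],"angular":[0,0,0],"hand":1},{"translation":[0,0,0],"angular":[0,0,0],"hand":0.1},{"translation":[0,0,0],"angular":[0,0,0],"hand":0.1},{"translation":[0,0,0],"angular":[0,0,0],"hand":0.1},{"translation":[0,0,0],"angular":[0,0,0],"hand":0},{"translation":[0,0,0],"angular":[0,0,0],"hand":0}]'
python3 -m handwheel '[{"translation":[0,0,-0.02],"angular":[0,0,0],"hand":0},{"translation":[0,0,-0.03],"angular":[0,0,0],"hand":0},{"translation":[0,0,-0.035],"angular":[0,0,0],"hand":0},{"translation":[0,0,-0.015],"angular":[0,0,0],"hand":0},{"translation":[0,0,0],"angular":[0,0,0],"hand":0},{"translation":[0,0,0],"angular":[0,0,0],"hand":0}]'
python3 - <<'E'
from h import *
st,im,h=look("wrist")
print(st["position"],st["ee_rot"],st["clock"])
print(proj("wrist",[RC+.08*U+.062*N,RC+.08*U+.014*X,RC+.08*U-.014*X],st).round(1).tolist())
_,t,_=look("top")
cv2.imwrite("pics/t4.png",t[:,:,::-1])
cv2.imwrite("pics/m4.png",np.vstack([cv2.resize(im[100:300,160:480,::-1],None,fx=2,fy=2)[:300],cv2.resize(t[100:250,190:510,::-1],None,fx=2,fy=2)])); cv2.imwrite("pics/w4.png",im[:,:,::-1])
E
```

```text
clock: 9.55
position: [0.6774, 0.0233, 0.1513]
ee_rot: [0.008, 0.086, 0.992, 0.087]
contact_force: [0.1, 0.0, -0.8]
width: 0.0852
gripper_force: 0.0
clock: 10.05
position: [0.6747, 0.0059, 0.2506]
ee_rot: [0.008, 0.086, 0.992, 0.087]
contact_force: [-0.6, -0.5, -0.3]
width: 0.0857
gripper_force: 0.0
[0.67470153 0.00590822 0.25064937] [0.00847258 0.08644617 0.99241907 0.08694632] 10.05
[[324.2, 211.9], [324.1, 203.7], [324.1, 176.9]]
```

View pics/m4.png

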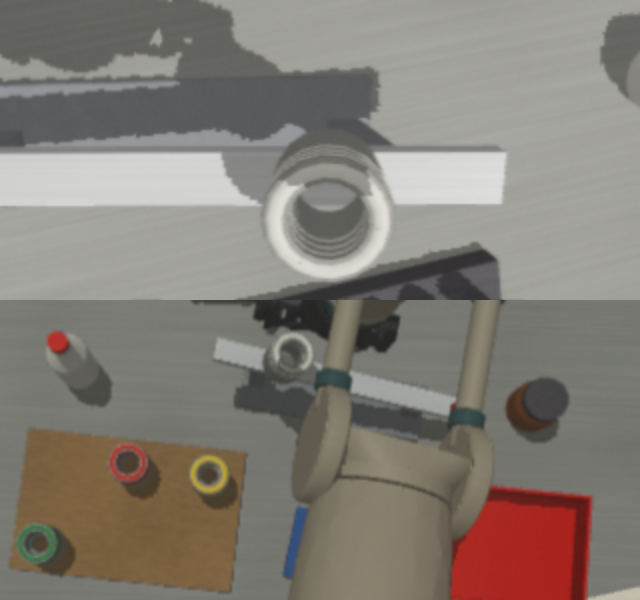

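```bash
python3 - <<'E'
from h import *
st=manip.get_state();delta(st,[.5372,.1182,.17],hv)
E
```

```text
shift in tool [153.3  71.7  92.5] mm  rotvec [10.02 -0.19 -0.03] deg; after-turn shift [153.5  86.7  78.1]
```

```bash
python3 -m handwheel '[{"translation":[0,0,0],"angular":[5,-0.1,0],"hand":0},{"translation":[0,0,0],"angular":[5,-0.1,0],"hand":0},{"translation":[0.0256,0.0145,0],"angular":[0,0,0],"hand":0},{"translation":[0.0256,0.0145,0.005],"angular":[0,0,0],"hand":0},{"translation":[0.0256,0.0145,0.013],"angular":[0,0,0],"hand":0},{"translation":[0.0256,0.0145,0.02],"angular":[0,0,0],"hand":0},{"translation":[0.0256,0.0144,0.02],"angular":[0,0,0],"hand":0},{"translation":[0.0256,0.0144,0.02],"angular":[0,0,0],"hand":0},{"translation":[0,0,0],"angular":[0,0,0],"hand":0},{"translation":[0,0,0],"angular":[0,0,0],"hand":0}]'
cat >> h.py <<'E'
RG=dict(yel=((20,100,60),(36,255,255)),red=((0,110,60),(6,255,255)),grn=((45,70,40),(85,255,255)))
def seek(col,xy,name):
    st,im,h=look("wrist");cv2.imwrite("pics/%s.png"%name,im[:,:,::-1])
    m=cv2.inRange(h,*RG[col])
    if col=="red":m|=cv2.inRange(h,(173,110,60),(180,255,255))
    g=proj("wrist",[[*xy,.068]],st)[0];O,I=ring(im,m,g,45)
    print("guess",g.round(1),"outer",np.round(O[0]+O[1],1),"inner",None if I is None else np.round(I[0]+I[1],1))
    cs=[onz("wrist",[e[0]],.068,st)[0] for e in(O,I) if e is not None];print(np.round(cs,4).tolist())
    return st,cs
E
python3 - <<'E'
from h import *
st,cs=seek("yel",(.5372,.1182),"w5")
print(st["position"],st["ee_rot"]);delta(st,[*cs[-1][:2],.0321],hv)
b=cv2.imread("pics/w5.png");cv2.imwrite("pics/w5c.png",cv2.resize(b[120:280,220:440],None,fx=3,fy=3))
E
```

```text
clock: 10.98
position: [0.5348, 0.119, 0.1685]
ee_rot: [-0.002, 0.086, 0.996, -0.001]
contact_force: [0.4, -0.6, -0.0]
width: 0.0852
gripper_force: 0.0
guess [324.5 202.7] outer [325.6 202.1  50.4  52.6] inner [325.5 202.5  39.3  41.3]
[[0.5368, 0.1193, 0.068], [0.5371, 0.1192, 0.068]]
[0.53475762 0.11899262 0.16851886] [-1.79311059e-03  8.56443295e-02  9.96323996e-01 -5.72387101e-04]
shift in tool [ -2.8   0.8 136.4] mm  rotvec [-0.08 -0.2   0.11] deg; after-turn shift [ -2.3   0.6 136.4]
```

View pics/w5c.png

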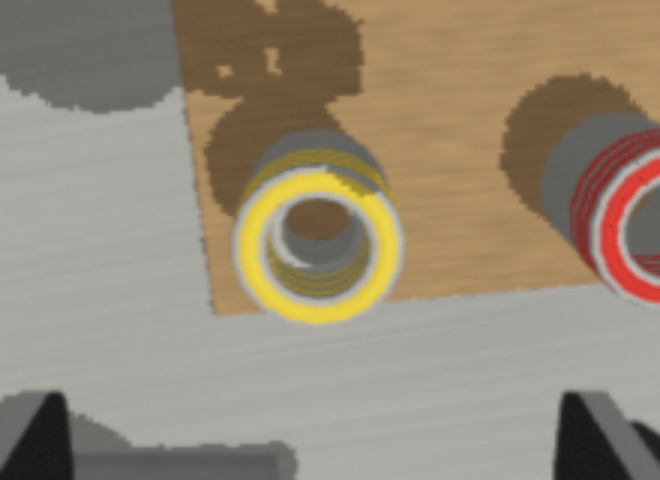

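```bash
python3 -m handwheel '[{"translation":[-0.0025,0.0008,0.035],"angular":[0,-0.2,0],"hand":0},{"translation":[0,0,0.035],"angular":[0,0,0],"hand":0},{"translation":[0,0,0.035],"angular":[0,0,0],"hand":0},{"translation":[0,0,0.029],"angular":[0,0,0],"hand":0},{"translation":[0,0,0],"angular":[0,0,0],"hand":0},{"translation":[0,0,0],"angular":[0,0,0],"hand":1},{"translation":[0,0,0],"angular":[0,0,0],"hand":1},{"translation":[0,0,0],"angular":[0,0,0],"hand":1},{"translation":[0,0,0],"angular":[0,0,0],"hand":1},{"translation":[0,0,0],"angular":[0,0,0],"hand":1}]' 60
python3 -m handwheel '[{"translation":[0,0,0],"angular":[0,0,0],"hand":1},{"translation":[0,0,0],"angular":[0,0,0],"hand":1}]'
python3 - <<'E'
from h import *
st=manip.get_state();delta(st,[.4444,-.0433,.185],hv)
E
```

```text
clock: 11.87
position: [0.5444, 0.1185, 0.0401]
ee_rot: [0.007, 0.087, 0.996, 0.0]
contact_force: [1.4, 0.8, 6.7]
width: 0.0526
gripper_force: 63.6
clock: 12.03
position: [0.5444, 0.1185, 0.0401]
ee_rot: [0.007, 0.087, 0.996, 0.0]
contact_force: [0.8, -0.2, 6.9]
width: 0.0527
gripper_force: 63.7
shift in tool [  68.5 -176.4 -146.2] mm  rotvec [ 0.11  0.75 -0.04] deg; after-turn shift [  70.5 -176.6 -144.9]
```

```bash
python3 -m handwheel '[{"translation":[0,0,0],"angular":[0,0,0],"hand":0.1},{"translation":[0,0,0],"angular":[0,0,0],"hand":0.1},{"translation":[0,0,0],"angular":[0,0,0],"hand":0},{"translation":[0,0,0],"angular":[0,0,0],"hand":0},{"translation":[0,0,0],"angular":[0,0.75,0],"hand":0},{"translation":[0.003,0,0],"angular":[0,0,0],"hand":0},{"translation":[0,0,0],"angular":[0,0,0],"hand":0},{"translation":[0,0,0],"angular":[0,0,0],"hand":0},{"translation":[0,0,0],"angular":[0,0,0],"hand":0}]' 60
python3 -c "
from h import *
st=manip.get_state();delta(st,[.537,.1193,.036],hv)"
```

```text
clock: 12.78
position: [0.5386, 0.1189, 0.0373]
ee_rot: [-0.003, 0.087, 0.996, 0.0]
contact_force: [0.1, -0.7, -0.6]
width: 0.0856
gripper_force: 0.0
shift in tool [1.6 0.1 1.3] mm  rotvec [ 0.01 -0.38 -0.03] deg; after-turn shift [1.6 0.1 1.3]
```

```bash
python3 -m handwheel '[{"translation":[0.004,0,0.003],"angular":[0,0,0],"hand":0},{"translation":[0,0,0],"angular":[0,0,0],"hand":0},{"translation":[0,0,0],"angular":[0,0,0],"hand":0},{"translation":[0,0,0],"angular":[0,0,0],"hand":1},{"translation":[0,0,0],"angular":[0,0,0],"hand":1},{"translation":[0,0,0],"angular":[0,0,0],"hand":1},{"translation":[0,0,0],"angular":[0,0,0],"hand":1},{"translation":[0,0,0],"angular":[0,0,0],"hand":1},{"translation":[0,0,0],"angular":[0,0,0],"hand":1},{"translation":[0,0,0],"angular":[0,0,0],"hand":1}]' 60
python3 -c "
from h import *
st=manip.get_state();delta(st,[.4444,-.0433,.185],hv)"
```

```text
clock: 13.62
position: [0.535, 0.1198, 0.035]
ee_rot: [-0.003, 0.087, 0.996, 0.001]
contact_force: [-0.6, 0.6, 4.9]
width: 0.0532
gripper_force: 62.8
shift in tool [  61.8 -176.2 -149.8] mm  rotvec [ 0.06 -0.33 -0.05] deg; after-turn shift [  61.1 -176.3 -150. ]
```

```bash
python3 -m handwheel '[{"translation":[0,0,-0.02],"angular":[0,0,0],"hand":1},{"translation":[0,0,-0.04],"angular":[0,0,0],"hand":1},{"translation":[0,0,-0.04],"angular":[0,0,0],"hand":1},{"translation":[0,0,-0.04],"angular":[0,0,0],"hand":1},{"translation":[0.0106,-0.0294,-0.01],"angular":[0,0,0],"hand":1},{"translation":[0.0106,-0.0294,0],"angular":[0,0,0],"hand":1},{"translation":[0.0106,-0.0294,0],"angular":[0,0,0],"hand":1},{"translation":[0.0106,-0.0294,0],"angular":[0,0,0],"hand":1},{"translation":[0.0106,-0.0294,0],"angular":[0,0,0],"hand":1},{"translation":[0.0106,-0.0294,0],"angular":[0,0,0],"hand":1}]'
python3 -m handwheel '[{"translation":[0,0,0],"angular":[0,0,0],"hand":1},{"translation":[0,0,0],"angular":[0,0,0],"hand":1},{"translation":[0,0,0],"angular":[0,0,0],"hand":1},{"translation":[0,0,0],"angular":[0,0,0],"hand":1},{"translation":[0,0,0],"angular":[0,0,0],"hand":1}]'
cat >> h.py <<'E'
def gauge(name):
    """plate from the wrist view: blue mask, with the pin and sleeve hiding its near part -> edge lines"""
    st,im,h=look("wrist");cv2.imwrite("pics/%s.png"%name,im[:,:,::-1])
    m=cv2.morphologyEx(cv2.inRange(h,(100,110,0),(128,255,255)),cv2.MORPH_OPEN,np.ones((3,3)))
    k,l,s,c=cv2.connectedComponentsWithStats(m)
    g=proj("wrist",[[.4444,-.0433,.016]],st)[0]
    j=[i for i in range(1,k) if s[i,4]>300 and abs(c[i]-g).max()<120]
    ys,xs=np.where(np.isin(l,j));P=onz("wrist",np.c_[xs,ys],.016,st)[:,:2]
    r=cv2.minAreaRect(P.astype(np.float32));print("plate box",np.round(r[0],4),np.round(r[1],4),round(r[2],1))
    p=[]
    c0=proj("wrist",[[*r[0],.03]],st)[0]
    for v in range(int(c0[1])-3,int(c0[1])+6,2):
        b=np.where(m[v]>0)[0];L=b[b<c0[0]];Rr=b[b>c0[0]]
        if len(L) and len(Rr): p.append((v,L[-1],Rr[0],(L[-1]+Rr[0])/2))
    print(p, proj("wrist",[[*r[0],.016],[*r[0],.046]],st).round(1).tolist());return st,r[0]
E
python3 - <<'E'
from h import *
st,c=gauge("w6");print(st["position"]);delta(st,[c[0]-.002,c[1]+.0005,.10],hv)
E
```

```text
clock: 14.45
position: [0.4403, -0.0442, 0.1834]
ee_rot: [-0.005, 0.087, 0.996, 0.0]
contact_force: [0.6, -0.9, -5.1]
width: 0.0527
gripper_force: 65.7
clock: 14.87
position: [0.4427, -0.0426, 0.1844]
ee_rot: [-0.004, 0.086, 0.996, 0.001]
contact_force: [0.0, 0.9, -5.5]
width: 0.053
gripper_force: 66.0
plate box [ 0.4433 -0.0441] [0.0981 0.0983] 79.6
[(183, np.int64(310), np.int64(336), np.float64(323.0)), (185, np.int64(310), np.int64(336), np.float64(323.0)), (187, np.int64(310), np.int64(336), np.float64(323.0)), (189, np.int64(309), np.int64(337), np.float64(323.0)), (191, np.int64(309), np.int64(337), np.float64(323.0))] [[323.3, 183.4], [323.3, 190.3]]
[ 0.44274964 -0.04259285  0.18441257]
shift in tool [ 0.7 -1.3 84.4] mm  rotvec [ 0.04 -0.41  0.05] deg; after-turn shift [ 1.3 -1.2 84.4]
```

```bash
python3 -m handwheel '[{"translation":[0.001,-0.0013,0.02],"angular":[0,-0.4,0],"hand":1},{"translation":[0,0,0.02],"angular":[0,0,0],"hand":1},{"translation":[0,0,0.02],"angular":[0,0,0],"hand":1},{"translation":[0,0,0.015],"angular":[0,0,0],"hand":1},{"translation":[0,0,0.01],"angular":[0,0,0],"hand":1},{"translation":[0,0,0],"angular":[0,0,0],"hand":1},{"translation":[0,0,0],"angular":[0,0,0],"hand":1}]'
python3 -m handwheel '[{"translation":[0,0,0.004],"angular":[0,0,0],"hand":1},{"translation":[0,0,0.004],"angular":[0,0,0],"hand":1},{"translation":[0,0,0.002],"angular":[0,0,0],"hand":1},{"translation":[0,0,0],"angular":[0,0,0],"hand":1},{"translation":[0,0,0],"angular":[0,0,0],"hand":1}]'
```

```text
clock: 15.5
position: [0.4412, -0.0439, 0.0995]
ee_rot: [-0.0, 0.086, 0.996, 0.0]
contact_force: [0.0, 0.3, -4.9]
width: 0.0529
gripper_force: 66.0
clock: 15.92
position: [0.4412, -0.0445, 0.0899]
ee_rot: [0.0, 0.087, 0.996, 0.0]
contact_force: [-0.1, 0.5, -4.9]
width: 0.0532
gripper_force: 66.0
```

```bash
python3 -m handwheel '[{"translation":[0,0,0.003],"angular":[0,0,0],"hand":1},{"translation":[0,0,0.003],"angular":[0,0,0],"hand":1},{"translation":[0,0,0],"angular":[0,0,0],"hand":1}]'
python3 -m handwheel '[{"translation":[0,0,0.003],"angular":[0,0,0],"hand":1},{"translation":[0,0,0.002],"angular":[0,0,0],"hand":1},{"translation":[0,0,0],"angular":[0,0,0],"hand":1}]'
python3 -m handwheel '[{"translation":[0,0,0.002],"angular":[0,0,0],"hand":1},{"translation":[0,0,0.001],"angular":[0,0,0],"hand":1},{"translation":[0,0,0],"angular":[0,0,0],"hand":1}]'
```

```text
clock: 16.17
position: [0.4408, -0.0444, 0.0833]
ee_rot: [-0.0, 0.087, 0.996, 0.0]
contact_force: [-0.2, 0.6, -5.0]
width: 0.0531
gripper_force: 66.0
clock: 16.42
position: [0.4413, -0.0443, 0.0785]
ee_rot: [0.0, 0.087, 0.996, 0.0]
contact_force: [0.7, 0.1, -5.2]
width: 0.0528
gripper_force: 66.1
clock: 16.67
position: [0.442, -0.0438, 0.0768]
ee_rot: [0.001, 0.087, 0.996, 0.001]
contact_force: [-0.7, 3.8, 2.2]
width: 0.0528
gripper_force: 67.0
```

```bash
python3 -m handwheel '[{"translation":[0,0,0.002],"angular":[0,0,0],"hand":1},{"translation":[0,0,0],"angular":[0,0,0],"hand":1},{"translation":[0,0,0],"angular":[0,0,0],"hand":1}]'
python3 -m handwheel '[{"translation":[0,0,-0.01],"angular":[0,0,0],"hand":1},{"translation":[0,0,-0.02],"angular":[0,0,0],"hand":1},{"translation":[0,0,-0.03],"angular":[0,0,0],"hand":1},{"translation":[0,0,-0.03],"angular":[0,0,0],"hand":1},{"translation":[0,0,-0.02],"angular":[0,0,0],"hand":1},{"translation":[0,0,0],"angular":[0,0,0],"hand":1},{"translation":[0,0,0],"angular":[0,0,0],"hand":1},{"translation":[0,0,0],"angular":[0,0,0],"hand":1}]'
cat >> h.py <<'E'
def topfind():
    _,im,h=look("top");cv2.imwrite("pics/tf.png",im[:,:,::-1])
    m=cv2.inRange(h,(0,110,70),(6,255,255))|cv2.inRange(h,(174,110,70),(180,255,255));m[:,:380]=0;m[:,500:]=0;m[:180]=0;m[275:]=0
    p=np.argwhere(m)[:,::-1].astype(np.float32);r=cv2.minAreaRect(p);P=onz("top",cv2.boxPoints(r),.05)
    print("bin box",P.mean(0).round(4),[np.linalg.norm(P[i]-P[i-1]).round(3) for i in(1,2)],P.round(3).tolist(),r[2])
E
python3 - <<'E'
from h import *
topfind();st=manip.get_state();delta(st,[.4546,-.325,.165],hv)
E
```

```text
clock: 16.92
position: [0.4423, -0.0437, 0.0763]
ee_rot: [0.002, 0.087, 0.996, 0.001]
contact_force: [-3.0, 4.8, 16.4]
width: 0.0528
gripper_force: 68.1
clock: 17.58
position: [0.4396, -0.0442, 0.1821]
ee_rot: [-0.001, 0.087, 0.996, 0.0]
contact_force: [-0.6, 0.9, -6.4]
width: 0.0529
gripper_force: 66.1
bin box [ 0.4546 -0.297   0.05  ] [np.float64(0.161), np.float64(0.205)] [[0.381, -0.188, 0.05], [0.541, -0.203, 0.05], [0.528, -0.408, 0.05], [0.368, -0.39, 0.05]] 5.5275397300720215
shift in tool [ -63.7 -274.    16.3] mm  rotvec [ 0.03 -0.23 -0.03] deg; after-turn shift [ -63.5 -274.1   16.7]
```

```bash
python3 -m handwheel '[{"translation":[-0.0111,-0.0355,0.002],"angular":[0,0,0],"hand":1},{"translation":[-0.0111,-0.0355,0.002],"angular":[0,0,0],"hand":1},{"translation":[-0.0111,-0.0355,0.002],"angular":[0,0,0],"hand":1},{"translation":[-0.0111,-0.0355,0.002],"angular":[0,0,0],"hand":1},{"translation":[-0.0111,-0.0355,0.002],"angular":[0,0,0],"hand":1},{"translation":[-0.0111,-0.0355,0.002],"angular":[0,0,0],"hand":1},{"translation":[-0.0111,-0.0355,0.002],"angular":[0,0,0],"hand":1},{"translation":[-0.0111,-0.0355,0.002],"angular":[0,0,0],"hand":1},{"translation":[0,0,0],"angular":[0,0,0],"hand":1},{"translation":[0,0,0],"angular":[0,0,0],"hand":1}]'
python3 -m handwheel '[{"translation":[0,0,0],"angular":[0,0,0],"hand":1},{"translation":[0,0,0],"angular":[0,0,0],"hand":1}]'
python3 - <<'E'
from h import *
st,im,h=look("wrist");cv2.imwrite("pics/w7.png",im[:,:,::-1]);print(st["position"])
delta(st,[.478,-.339,.037],hv)
E
```

```text
clock: 18.47
position: [0.4785, -0.3412, 0.1646]
ee_rot: [-0.002, 0.088, 0.996, 0.001]
contact_force: [0.1, 0.2, -6.2]
width: 0.0527
gripper_force: 66.7
clock: 18.63
position: [0.4785, -0.338, 0.1662]
ee_rot: [-0.001, 0.087, 0.996, 0.001]
contact_force: [0.4, -0.3, -5.5]
width: 0.0529
gripper_force: 66.7
[ 0.47854662 -0.33796967  0.16615608]
shift in tool [  0.   -1.5 129.2] mm  rotvec [ 0.15 -0.15 -0.01] deg; after-turn shift [  0.4  -1.1 129.2]
```

View pics/w7.png

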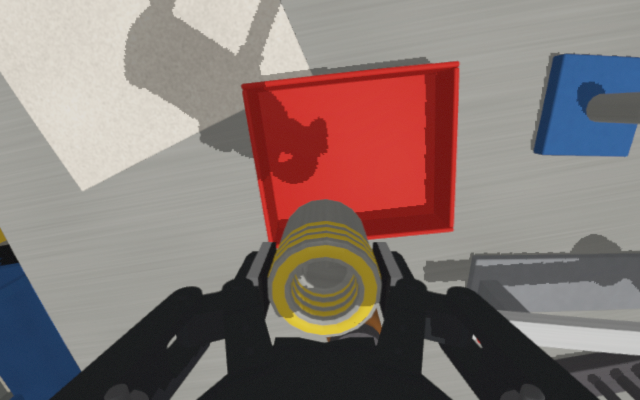

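```bash
python3 - <<'E'
from h import *
st=manip.get_state();P=onz("wrist",[(243,86),(458,63),(455,230),(268,240)],.05,st);print(P.round(4),P.mean(0))
E
```

```text
[[ 0.3696 -0.3905  0.05  ]
 [ 0.3829 -0.2054  0.05  ]
 [ 0.5385 -0.2138  0.05  ]
 [ 0.5162 -0.403   0.05  ]] [ 0.45183214 -0.30317279  0.05      ]
```

```bash
python3 -m handwheel '[{"translation":[0.0054,0.005,0.03],"angular":[0,0,0],"hand":1},{"translation":[0,0,0.035],"angular":[0,0,0],"hand":1},{"translation":[0,0,0.035],"angular":[0,0,0],"hand":1},{"translation":[0,0,0.02],"angular":[0,0,0],"hand":1},{"translation":[0,0,0.005],"angular":[0,0,0],"hand":1},{"translation":[0,0,0.002],"angular":[0,0,0],"hand":1},{"translation":[0,0,0],"angular":[0,0,0],"hand":1},{"translation":[0,0,0],"angular":[0,0,0],"hand":1}]'
```

```text
clock: 19.35
position: [0.4765, -0.3345, 0.0427]
ee_rot: [0.002, 0.087, 0.996, -0.001]
contact_force: [-0.5, -0.3, -5.3]
width: 0.0531
gripper_force: 66.8
```

```bash
python3 -m handwheel '[{"translation":[0.001,0.001,0.003],"angular":[0,0,0],"hand":1},{"translation":[0,0,0.003],"angular":[0,0,0],"hand":1},{"translation":[0,0,0.002],"angular":[0,0,0],"hand":1},{"translation":[0,0,0],"angular":[0,0,0],"hand":1}]'
python3 -m handwheel '[{"translation":[0,0,0],"angular":[0,0,0],"hand":0.24},{"translation":[0,0,0],"angular":[0,0,0],"hand":0.24},{"translation":[0,0,0],"angular":[0,0,0],"hand":0.24},{"translation":[0,0,0],"angular":[0,0,0],"hand":0.24},{"translation":[0,0,-0.02],"angular":[0,0,0],"hand":0.24},{"translation":[0,0,-0.03],"angular":[0,0,0],"hand":0.24},{"translation":[0,0,-0.04],"angular":[0,0,0],"hand":0.1},{"translation":[0,0,-0.04],"angular":[0,0,0],"hand":0},{"translation":[0,0,0],"angular":[0,0,0],"hand":0},{"translation":[0,0,0],"angular":[0,0,0],"hand":0}]'
python3 - <<'E'
from h import *
st=manip.get_state();delta(st,[.5501,.2266,.17],hv)
print(proj("wrist",[[.476,-.333,.067]],st))
st,im,h=look("wrist")
m=cv2.inRange(h,*RG["yel"]);k,l,s,c=cv2.connectedComponentsWithStats(m);print([(s[i],c[i].round(1)) for i in range(1,k) if s[i,4]>100])
cv2.imwrite("pics/w8.png",im[:,:,::-1])
E
```

```text
clock: 19.68
position: [0.4749, -0.3328, 0.0341]
ee_rot: [0.001, 0.087, 0.996, -0.0]
contact_force: [-0.5, 0.8, 0.9]
width: 0.0526
gripper_force: 67.3
clock: 20.52
position: [0.4757, -0.3339, 0.1658]
ee_rot: [0.003, 0.087, 0.996, -0.002]
contact_force: [-0.3, -0.2, -0.9]
width: 0.0854
gripper_force: 0.0
shift in tool [ 23.7 564.9  -6.3] mm  rotvec [-0.2   0.37 -0.03] deg; after-turn shift [ 23.4 564.9  -4.2]
[[326.11505494 199.78583756]]
[(array([301, 168,  50,  18, 212], dtype=int32), array([325.5, 173.4])), (array([299, 176,  53,  51, 886], dtype=int32), array([325.2, 200.3])), (array([309, 197,  34,  20, 182], dtype=int32), array([325.2, 209.6]))]
```

```bash
python3 -m handwheel '[{"translation":[0.0015,0.0353,-0.0003],"angular":[0,0,0],"hand":0},{"translation":[0.0015,0.0353,-0.0003],"angular":[0,0,0],"hand":0},{"translation":[0.0015,0.0353,-0.0003],"angular":[0,0,0],"hand":0},{"translation":[0.0015,0.0353,-0.0003],"angular":[0,0,0],"hand":0},{"translation":[0.0015,0.0353,-0.0003],"angular":[0,0,0],"hand":0},{"translation":[0.0015,0.0353,-0.0003],"angular":[0,0,0],"hand":0},{"translation":[0.0015,0.0353,-0.0003],"angular":[0,0,0],"hand":0},{"translation":[0.0015,0.0353,-0.0003],"angular":[0,0,0],"hand":0},{"translation":[0.0015,0.0353,-0.0003],"angular":[0,0,0],"hand":0},{"translation":[0.0015,0.0353,-0.0003],"angular":[0,0,0],"hand":0}]'
python3 -m handwheel '[{"translation":[0.0015,0.0353,-0.0003],"angular":[0,0,0],"hand":0},{"translation":[0.0015,0.0353,-0.0003],"angular":[0,0,0],"hand":0},{"translation":[0.0015,0.0353,-0.0003],"angular":[0,0,0],"hand":0},{"translation":[0.0015,0.0353,-0.0003],"angular":[0,0,0],"hand":0},{"translation":[0.0015,0.0353,-0.0003],"angular":[0,0,0],"hand":0},{"translation":[0.0015,0.0353,-0.0003],"angular":[0,0,0],"hand":0},{"translation":[0,0,0],"angular":[0,0,0],"hand":0},{"translation":[0,0,0],"angular":[0,0,0],"hand":0},{"translation":[0,0,0],"angular":[0,0,0],"hand":0},{"translation":[0,0,0],"angular":[0,0,0],"hand":0}]'
python3 - <<'E'
from h import *
st,cs=seek("red",(.5501,.2266),"w9")
print(st["position"]);delta(st,[*cs[-1][:2],.0321],hv)
E
```

```text
clock: 21.4
position: [0.519, 0.0196, 0.1637]
ee_rot: [-0.002, 0.087, 0.996, 0.0]
contact_force: [0.9, -0.5, -0.2]
width: 0.0854
gripper_force: 0.0
clock: 22.23
position: [0.5475, 0.2266, 0.1665]
ee_rot: [-0.001, 0.087, 0.996, -0.001]
contact_force: [-0.5, 0.2, 0.2]
width: 0.0855
gripper_force: 0.0
guess [325.4 203.3] outer [327.5 202.   50.4  52.8] inner [327.5 202.3  39.7  42.2]
[[0.5492, 0.2287, 0.068], [0.5495, 0.2287, 0.068]]
[0.547486   0.22660321 0.16650987]
shift in tool [ -1.9   2.6 134.4] mm  rotvec [-0.08 -0.1  -0.08] deg; after-turn shift [ -1.6   2.4 134.4]
```

```bash
python3 -m handwheel '[{"translation":[-0.0005,0.0025,0.035],"angular":[0,0,0],"hand":0},{"translation":[0,0,0.035],"angular":[0,0,0],"hand":0},{"translation":[0,0,0.035],"angular":[0,0,0],"hand":0},{"translation":[0,0,0.028],"angular":[0,0,0],"hand":0},{"translation":[0,0,0],"angular":[0,0,0],"hand":0},{"translation":[0,0,0],"angular":[0,0,0],"hand":0},{"translation":[0,0,0],"angular":[0,0,0],"hand":0},{"translation":[0,0,0],"angular":[0,0,0],"hand":0}]'
python3 -c "
from h import *
st=manip.get_state();delta(st,[.5494,.2287,.033],hv)"
```

```text
clock: 22.95
position: [0.5513, 0.2304, 0.0371]
ee_rot: [0.002, 0.087, 0.996, 0.001]
contact_force: [-0.0, 0.5, 0.9]
width: 0.0852
gripper_force: 0.0
shift in tool [ 1.6 -2.   4.1] mm  rotvec [ 0.13  0.27 -0.07] deg; after-turn shift [ 1.5 -2.   4.1]
```

```bash
python3 -m handwheel '[{"translation":[0.0015,-0.002,0.004],"angular":[0,0.25,0],"hand":0},{"translation":[0,0,0],"angular":[0,0,0],"hand":0},{"translation":[0,0,0],"angular":[0,0,0],"hand":1},{"translation":[0,0,0],"angular":[0,0,0],"hand":1},{"translation":[0,0,0],"angular":[0,0,0],"hand":1},{"translation":[0,0,0],"angular":[0,0,0],"hand":1},{"translation":[0,0,0],"angular":[0,0,0],"hand":1},{"translation":[0,0,0],"angular":[0,0,0],"hand":1},{"translation":[0,0,0],"angular":[0,0,0],"hand":1}]' 60
python3 -c "
from h import *
st=manip.get_state();delta(st,[.4434,-.044,.185],hv)"
```

```text
clock: 23.7
position: [0.5479, 0.229, 0.0314]
ee_rot: [-0.001, 0.087, 0.996, 0.001]
contact_force: [-0.5, 0.9, 6.0]
width: 0.052
gripper_force: 64.4
shift in tool [  56.1 -286.8 -153.8] mm  rotvec [ 0.07 -0.16 -0.03] deg; after-turn shift [  55.9 -287.  -153.6]
```

```bash
python3 -m handwheel '[{"translation":[0,0,-0.02],"angular":[0,0,0],"hand":1},{"translation":[0,0,-0.04],"angular":[0,0,0],"hand":1},{"translation":[0,0,-0.04],"angular":[0,0,0],"hand":1},{"translation":[0,0,-0.04],"angular":[0,0,0],"hand":1},{"translation":[0.0072,-0.0359,-0.003],"angular":[0,0,0],"hand":1},{"translation":[0.0072,-0.0359,-0.003],"angular":[0,0,0],"hand":1},{"translation":[0.0072,-0.0359,-0.003],"angular":[0,0,0],"hand":1},{"translation":[0.0072,-0.0359,-0.003],"angular":[0,0,0],"hand":1},{"translation":[0.0072,-0.0359,0],"angular":[0,0,0],"hand":1},{"translation":[0.0072,-0.0359,0],"angular":[0,0,0],"hand":1}]'
python3 -m handwheel '[{"translation":[0.0072,-0.0359,0],"angular":[0,0,0],"hand":1},{"translation":[0.0072,-0.0359,0],"angular":[0,0,0],"hand":1},{"translation":[0,0,0],"angular":[0,0,0],"hand":1},{"translation":[0,0,0],"angular":[0,0,0],"hand":1},{"translation":[0,0,0],"angular":[0,0,0],"hand":1},{"translation":[0,0,0],"angular":[0,0,0],"hand":1},{"translation":[0,0,0],"angular":[0,0,0],"hand":1}]'
python3 - <<'E'
from h import *
st,c=gauge("w10");print(st["position"]);delta(st,[c[0]-.0015,c[1],.095],hv)
E
```

```text
clock: 24.53
position: [0.4659, 0.0225, 0.1814]
ee_rot: [-0.004, 0.086, 0.996, 0.0]
contact_force: [0.8, 0.3, -6.1]
width: 0.0519
gripper_force: 65.5
clock: 25.12
position: [0.4416, -0.0434, 0.1824]
ee_rot: [-0.002, 0.086, 0.996, 0.001]
contact_force: [-0.4, -0.2, -5.1]
width: 0.0519
gripper_force: 66.0
plate box [ 0.4427 -0.0442] [0.0982 0.0973] 79.3
[(184, np.int64(311), np.int64(337), np.float64(324.0)), (186, np.int64(311), np.int64(337), np.float64(324.0)), (188, np.int64(310), np.int64(337), np.float64(323.5)), (190, np.int64(310), np.int64(338), np.float64(324.0)), (192, np.int64(310), np.int64(338), np.float64(324.0))] [[324.0, 183.9], [324.0, 191.0]]
[ 0.44164039 -0.04341714  0.18238674]
shift in tool [-0.2 -0.9 87.4] mm  rotvec [ 0.04 -0.28  0.06] deg; after-turn shift [ 0.3 -0.9 87.4]
```

```bash
python3 -m handwheel '[{"translation":[0,-0.0009,0.02],"angular":[0,-0.25,0],"hand":1},{"translation":[0,0,0.02],"angular":[0,0,0],"hand":1},{"translation":[0,0,0.02],"angular":[0,0,0],"hand":1},{"translation":[0,0,0.015],"angular":[0,0,0],"hand":1},{"translation":[0,0,0.01],"angular":[0,0,0],"hand":1},{"translation":[0,0,0],"angular":[0,0,0],"hand":1},{"translation":[0,0,0],"angular":[0,0,0],"hand":1}]'
python3 -m handwheel '[{"translation":[0,0,0.004],"angular":[0,0,0],"hand":1},{"translation":[0,0,0.004],"angular":[0,0,0],"hand":1},{"translation":[0,0,0.002],"angular":[0,0,0],"hand":1},{"translation":[0,0,0],"angular":[0,0,0],"hand":1},{"translation":[0,0,0],"angular":[0,0,0],"hand":1}]'
```

```text
clock: 25.75
position: [0.4414, -0.0446, 0.0976]
ee_rot: [-0.0, 0.086, 0.996, 0.0]
contact_force: [0.1, -0.6, -6.0]
width: 0.0518
gripper_force: 65.9
clock: 26.17
position: [0.4414, -0.0452, 0.088]
ee_rot: [0.0, 0.087, 0.996, 0.0]
contact_force: [-0.6, 0.4, -6.4]
width: 0.052
gripper_force: 66.1
```

```bash
python3 -m handwheel '[{"translation":[0,0,0.005],"angular":[0,0,0],"hand":1},{"translation":[0,0,0.005],"angular":[0,0,0],"hand":1},{"translation":[0,0,0],"angular":[0,0,0],"hand":1},{"translation":[0,0,0],"angular":[0,0,0],"hand":1}]'
python3 -m handwheel '[{"translation":[0,0,0.004],"angular":[0,0,0],"hand":1},{"translation":[0,0,0.004],"angular":[0,0,0],"hand":1},{"translation":[0,0,0.003],"angular":[0,0,0],"hand":1},{"translation":[0,0,0],"angular":[0,0,0],"hand":1}]'
```

```text
clock: 26.5
position: [0.4413, -0.0451, 0.0774]
ee_rot: [-0.0, 0.087, 0.996, 0.0]
contact_force: [-0.2, 1.6, -6.0]
width: 0.0515
gripper_force: 66.2
clock: 26.83
position: [0.4413, -0.0451, 0.0662]
ee_rot: [-0.0, 0.087, 0.996, 0.0]
contact_force: [1.5, 1.9, -6.7]
width: 0.0518
gripper_force: 66.2
```

Past the taper, so red is good. I'll go on to the base.

```bash
python3 -m handwheel '[{"translation":[0,0,0.006],"angular":[0,0,0],"hand":1},{"translation":[0,0,0.006],"angular":[0,0,0],"hand":1},{"translation":[0,0,0.006],"angular":[0,0,0],"hand":1},{"translation":[0,0,0.004],"angular":[0,0,0],"hand":1},{"translation":[0,0,0],"angular":[0,0,0],"hand":1},{"translation":[0,0,0],"angular":[0,0,0],"hand":1}]'
python3 -m handwheel '[{"translation":[0,0,0.002],"angular":[0,0,0],"hand":1},{"translation":[0,0,0.002],"angular":[0,0,0],"hand":1},{"translation":[0,0,0],"angular":[0,0,0],"hand":1},{"translation":[0,0,0],"angular":[0,0,0],"hand":1}]'
```

```text
clock: 27.33
position: [0.4413, -0.0452, 0.0443]
ee_rot: [-0.0, 0.087, 0.996, 0.0]
contact_force: [1.0, 2.6, -7.0]
width: 0.052
gripper_force: 66.1
clock: 27.67
position: [0.4416, -0.0452, 0.0414]
ee_rot: [0.001, 0.087, 0.996, 0.0]
contact_force: [-0.4, 2.4, 2.2]
width: 0.0517
gripper_force: 66.8
```

```bash
python3 -m handwheel '[{"translation":[0,0,0],"angular":[0,0,0],"hand":1},{"translation":[0,0,-0.01],"angular":[0,0,0],"hand":1},{"translation":[0,0,-0.02],"angular":[0,0,0],"hand":1},{"translation":[0,0,-0.025],"angular":[0,0,0],"hand":1},{"translation":[0,0,-0.035],"angular":[0,0,0],"hand":1},{"translation":[0,0,-0.035],"angular":[0,0,0],"hand":1},{"translation":[0,0,-0.035],"angular":[0,0,0],"hand":1},{"translation":[0,0,-0.022],"angular":[0,0,0],"hand":1},{"translation":[0,0,0],"angular":[-5,0,0],"hand":1},{"translation":[0,0,0],"angular":[-5,0,0],"hand":1}]'
python3 -m handwheel '[{"translation":[0,0,0],"angular":[0,0,0],"hand":1},{"translation":[0,0,0],"angular":[0,0,0],"hand":1},{"translation":[0,0,0],"angular":[0,0,0],"hand":1},{"translation":[0,0,0],"angular":[0,0,0],"hand":1}]'
python3 - <<'E'
from h import *
st=manip.get_state();delta(st,railpose(-.03,.06,.0254),U,-N)
E
```

```text
clock: 28.5
position: [0.4422, -0.0452, 0.2246]
ee_rot: [0.01, 0.084, 0.993, 0.087]
contact_force: [-1.2, -0.7, -6.8]
width: 0.052
gripper_force: 66.7
clock: 28.83
position: [0.4409, -0.0449, 0.2223]
ee_rot: [0.007, 0.086, 0.992, 0.086]
contact_force: [0.3, 0.2, -5.7]
width: 0.0515
gripper_force: 66.8
shift in tool [-221.1  -16.6   30.8] mm  rotvec [-0.05 -0.05  0.01] deg; after-turn shift [-221.1  -16.6   31. ]
```

```bash
python3 -m handwheel '[{"translation":[-0.0364,-0.0028,0.0052],"angular":[0,0,0],"hand":1},{"translation":[-0.0364,-0.0028,0.0052],"angular":[0,0,0],"hand":1},{"translation":[-0.0364,-0.0028,0.0052],"angular":[0,0,0],"hand":1},{"translation":[-0.0364,-0.0028,0.0052],"angular":[0,0,0],"hand":1},{"translation":[-0.0364,-0.0028,0.0052],"angular":[0,0,0],"hand":1},{"translation":[-0.0364,-0.0028,0.0052],"angular":[0,0,0],"hand":1},{"translation":[0,0,0],"angular":[0,0,0],"hand":1},{"translation":[0,0,0],"angular":[0,0,0],"hand":1},{"translation":[0,0,0],"angular":[0,0,0],"hand":1},{"translation":[0,0,0],"angular":[0,0,0],"hand":1}]'
python3 - <<'E'
from h import *
st=manip.get_state();delta(st,railpose(-.03,0,.0254)-.0025*X,U,-N)
E
```

```text
clock: 29.67
position: [0.6534, -0.0929, 0.1891]
ee_rot: [0.007, 0.086, 0.992, 0.087]
contact_force: [-1.3, 0.5, -5.7]
width: 0.0514
gripper_force: 66.7
shift in tool [-1.  -0.4 60.1] mm  rotvec [ 0.01 -0.08  0.03] deg; after-turn shift [-0.9 -0.4 60.1]
```

```bash
python3 -m handwheel '[{"translation":[-0.001,0,0.02],"angular":[0,0,0],"hand":1},{"translation":[0,0,0.02],"angular":[0,0,0],"hand":1},{"translation":[0,0,0.01],"angular":[0,0,0],"hand":1},{"translation":[0,0,0.003],"angular":[0,0,0],"hand":1},{"translation":[0,0,0],"angular":[0,0,0],"hand":1},{"translation":[0,0,0],"angular":[0,0,0],"hand":1},{"translation":[0,0,0],"angular":[0,0,0],"hand":1}]'
python3 - <<'E'
from h import *
st=manip.get_state();delta(st,railpose(-.03,0,.0254)-.0025*X,U,-N)
E
```

```text
clock: 30.25
position: [0.6579, -0.0856, 0.1387]
ee_rot: [0.009, 0.087, 0.992, 0.087]
contact_force: [0.0, -0.4, -6.1]
width: 0.0519
gripper_force: 66.6
shift in tool [2.3 0.4 9.1] mm  rotvec [-0.01  0.2  -0.01] deg; after-turn shift [2.2 0.4 9.1]
```

```bash
python3 -m handwheel '[{"translation":[0.002,0,0.003],"angular":[0,0.2,0],"hand":1},{"translation":[0,0,0.003],"angular":[0,0,0],"hand":1},{"translation":[0,0,0.002],"angular":[0,0,0],"hand":1},{"translation":[0,0,0],"angular":[0,0,0],"hand":1},{"translation":[0,0,0],"angular":[0,0,0],"hand":1}]'
python3 -m handwheel '[{"translation":[0,0,0.0007],"angular":[0,0,0],"hand":1},{"translation":[0,0,0],"angular":[0,0,0],"hand":1}]'
python3 - <<'E'
from h import *
st=manip.get_state();delta(st,railpose(-.03,0,.0254)-.0025*X,U,-N)
E
```

```text
clock: 30.67
position: [0.6555, -0.0837, 0.1299]
ee_rot: [0.006, 0.086, 0.992, 0.087]
contact_force: [-1.5, -0.7, -0.4]
width: 0.0519
gripper_force: 67.1
clock: 30.83
position: [0.6556, -0.0836, 0.1298]
ee_rot: [0.007, 0.086, 0.992, 0.087]
contact_force: [-3.8, -2.1, 5.2]
width: 0.0517
gripper_force: 68.0
shift in tool [-0.4  0.5  0.1] mm  rotvec [-0.   -0.11 -0.01] deg; after-turn shift [-0.4  0.5  0.1]
```

On the rail. Next: release, retreat and check.

```bash
python3 -m handwheel '[{"translation":[0,0,0],"angular":[0,0,0],"hand":0.1},{"translation":[0,0,0],"angular":[0,0,0],"hand":0.1},{"translation":[0,0,0],"angular":[0,0,0],"hand":0},{"translation":[0,0,0],"angular":[0,0,0],"hand":0},{"translation":[0,0,-0.02],"angular":[0,0,0],"hand":0},{"translation":[0,0,-0.035],"angular":[0,0,0],"hand":0},{"translation":[0,0,-0.04],"angular":[0,0,0],"hand":0},{"translation":[0,0,-0.015],"angular":[0,0,0],"hand":0},{"translation":[0,0,0],"angular":[0,0,0],"hand":0},{"translation":[0,0,0],"angular":[0,0,0],"hand":0}]'
python3 - <<'E'
from h import *
st,im,h=look("wrist");cv2.imwrite("pics/w11.png",im[:,:,::-1]);print(st["position"])
A=RC-.03*U
print(proj("wrist",[A+.062*N,A+.014*X,A-.014*X,RC+.08*U+.062*N],st).round(1).tolist())
cv2.imwrite("pics/w11c.png",cv2.resize(im[140:260,220:480,::-1],None,fx=3,fy=3))
topfind();delta(st,[.4389,.3411,.17],hv)
E
```

```text
clock: 31.67
position: [0.6529, -0.1024, 0.2378]
ee_rot: [0.007, 0.086, 0.992, 0.087]
contact_force: [-0.6, -0.6, -0.3]
width: 0.0854
gripper_force: 0.0
[ 0.65293269 -0.10239586  0.23779504]
[[325.4, 212.5], [325.1, 204.5], [325.1, 178.4], [458.4, 212.3]]
bin box [ 0.4087 -0.375   0.05  ] [np.float64(0.079), np.float64(0.038)] [[0.37, -0.352, 0.05], [0.449, -0.36, 0.05], [0.447, -0.398, 0.05], [0.368, -0.39, 0.05]] 5.194429397583008
shift in tool [287.4 382.  136.4] mm  rotvec [ 1.001e+01 -3.000e-02 -1.000e-02] deg; after-turn shift [287.3 399.9  67.8]
```

View pics/w11c.png

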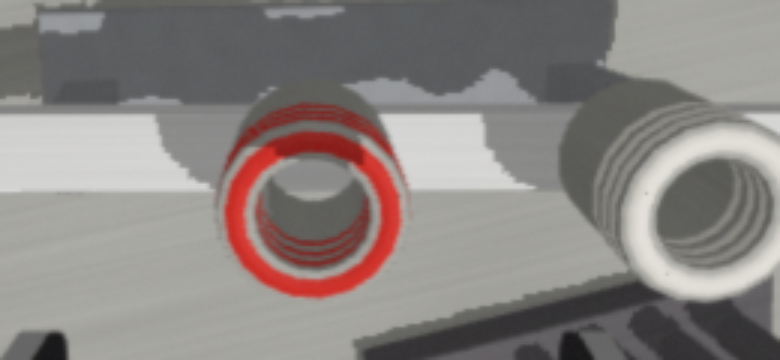

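```bash
python3 -m handwheel '[{"translation":[0,0,0],"angular":[5,0,0],"hand":0},{"translation":[0,0,0],"angular":[5,0,0],"hand":0},{"translation":[0.0261,0.0267,0],"angular":[0,0,0],"hand":0},{"translation":[0.0261,0.0267,0],"angular":[0,0,0],"hand":0},{"translation":[0.0261,0.0267,0.002],"angular":[0,0,0],"hand":0},{"translation":[0.0261,0.0267,0.003],"angular":[0,0,0],"hand":0},{"translation":[0.0261,0.0267,0.006],"angular":[0,0,0],"hand":0},{"translation":[0.0261,0.0267,0.006],"angular":[0,0,0],"hand":0},{"translation":[0.0261,0.0267,0.006],"angular":[0,0,0],"hand":0},{"translation":[0.0261,0.0267,0.006],"angular":[0,0,0],"hand":0}]'
python3 -m handwheel '[{"translation":[0.0196,0.0310,0.006],"angular":[0,0,0],"hand":0},{"translation":[0.0196,0.0310,0.008],"angular":[0,0,0],"hand":0},{"translation":[0.0196,0.0310,0.008],"angular":[0,0,0],"hand":0},{"translation":[0.0196,0.0310,0.008],"angular":[0,0,0],"hand":0},{"translation":[0,0.0310,0.008],"angular":[0,0,0],"hand":0},{"translation":[0,0.0310,0],"angular":[0,0,0],"hand":0},{"translation":[0,0,0],"angular":[0,0,0],"hand":0},{"translation":[0,0,0],"angular":[0,0,0],"hand":0},{"translation":[0,0,0],"angular":[0,0,0],"hand":0},{"translation":[0,0,0],"angular":[0,0,0],"hand":0}]'
python3 - <<'E'
from h import *
st,cs=seek("grn",(.4389,.3411),"w12")
print(st["position"]);delta(st,[*cs[-1][:2],.032],hv)
E
```

```text
clock: 32.6
position: [0.4809, 0.1455, 0.2064]
ee_rot: [-0.003, 0.087, 0.996, 0.0]
contact_force: [0.4, -0.8, 0.5]
width: 0.0854
gripper_force: 0.0
clock: 33.43
position: [0.4375, 0.3397, 0.17]
ee_rot: [-0.002, 0.087, 0.996, -0.001]
contact_force: [-0.2, -0.6, 0.3]
width: 0.0851
gripper_force: 0.0
guess [326.6 200.9] outer [329.8 199.   50.1  52. ] inner [329.8 199.4  39.5  41.9]
[[0.4377, 0.3443, 0.068], [0.438, 0.3442, 0.068]]
[0.43753119 0.33971378 0.17000346]
shift in tool [ -0.3   4.7 138. ] mm  rotvec [-0.09 -0.26 -0.03] deg; after-turn shift [  0.3   4.5 138. ]
```

```bash
python3 -m handwheel '[{"translation":[0.001,0.004,0.035],"angular":[0,0,0],"hand":0},{"translation":[0,0,0.035],"angular":[0,0,0],"hand":0},{"translation":[0,0,0.035],"angular":[0,0,0],"hand":0},{"translation":[0,0,0.029],"angular":[0,0,0],"hand":0},{"translation":[0,0,0],"angular":[0,0,0],"hand":0},{"translation":[0,0,0],"angular":[0,0,0],"hand":0},{"translation":[0,0,0],"angular":[0,0,0],"hand":0},{"translation":[0,0,0],"angular":[0,0,0],"hand":0}]'
python3 -c "
from h import *
st=manip.get_state();delta(st,[.4379,.3442,.033],hv)"
```

```text
clock: 34.15
position: [0.4394, 0.3459, 0.0392]
ee_rot: [0.0, 0.087, 0.996, 0.002]
contact_force: [1.0, 0.1, 0.2]
width: 0.0854
gripper_force: 0.0
shift in tool [ 1.2 -1.9  6.2] mm  rotvec [ 0.19  0.03 -0.03] deg; after-turn shift [ 1.2 -1.9  6.2]
```

```bash
python3 -m handwheel '[{"translation":[0.0015,-0.002,0.006],"angular":[0,0,0],"hand":0},{"translation":[0,0,0],"angular":[0,0,0],"hand":0},{"translation":[0,0,0],"angular":[0,0,0],"hand":1},{"translation":[0,0,0],"angular":[0,0,0],"hand":1},{"translation":[0,0,0],"angular":[0,0,0],"hand":1},{"translation":[0,0,0],"angular":[0,0,0],"hand":1},{"translation":[0,0,0],"angular":[0,0,0],"hand":1},{"translation":[0,0,0],"angular":[0,0,0],"hand":1},{"translation":[0,0,0],"angular":[0,0,0],"hand":1}]' 60
python3 -c "
from h import *
st=manip.get_state();topfind();delta(st,[.4434,-.044,.185],hv)"
```

```text
clock: 34.9
position: [0.4365, 0.3442, 0.0316]
ee_rot: [-0.001, 0.087, 0.996, 0.001]
contact_force: [-0.2, 1.3, 6.2]
width: 0.0519
gripper_force: 64.2
bin box [ 0.4546 -0.297   0.05  ] [np.float64(0.16), np.float64(0.206)] [[0.382, -0.188, 0.05], [0.541, -0.203, 0.05], [0.527, -0.408, 0.05], [0.368, -0.39, 0.05]] 5.7105937004089355
shift in tool [ -73.6 -380.9 -154.2] mm  rotvec [ 0.11 -0.09  0.  ] deg; after-turn shift [ -73.8 -381.2 -153.4]
```

```bash
python3 -m handwheel '[{"translation":[0,0,-0.02],"angular":[0,0,0],"hand":1},{"translation":[0,0,-0.04],"angular":[0,0,0],"hand":1},{"translation":[0,0,-0.04],"angular":[0,0,0],"hand":1},{"translation":[0,0,-0.04],"angular":[0,0,0],"hand":1},{"translation":[-0.0066,-0.0346,-0.003],"angular":[0,0,0],"hand":1},{"translation":[-0.0066,-0.0346,-0.003],"angular":[0,0,0],"hand":1},{"translation":[-0.0066,-0.0346,-0.003],"angular":[0,0,0],"hand":1},{"translation":[-0.0066,-0.0346,-0.003],"angular":[0,0,0],"hand":1},{"translation":[-0.0066,-0.0346,0],"angular":[0,0,0],"hand":1},{"translation":[-0.0066,-0.0346,0],"angular":[0,0,0],"hand":1}]'
python3 -m handwheel '[{"translation":[-0.0066,-0.0346,0],"angular":[0,0,0],"hand":1},{"translation":[-0.0066,-0.0346,0],"angular":[0,0,0],"hand":1},{"translation":[-0.0066,-0.0346,0],"angular":[0,0,0],"hand":1},{"translation":[-0.0066,-0.0346,0],"angular":[0,0,0],"hand":1},{"translation":[-0.0066,-0.0346,0],"angular":[0,0,0],"hand":1},{"translation":[0,0,0],"angular":[0,0,0],"hand":1},{"translation":[0,0,0],"angular":[0,0,0],"hand":1},{"translation":[0,0,0],"angular":[0,0,0],"hand":1},{"translation":[0,0,0],"angular":[0,0,0],"hand":1},{"translation":[0,0,0],"angular":[0,0,0],"hand":1}]'
python3 - <<'E'
from h import *
st,c=gauge("w13");print(st["position"]);delta(st,[c[0]-.0014,c[1],.095],hv)
E
```

```text
clock: 35.78
position: [0.4378, 0.1302, 0.1815]
ee_rot: [-0.003, 0.086, 0.996, -0.0]
contact_force: [1.1, -0.6, -4.9]
width: 0.0518
gripper_force: 65.3
clock: 36.62
position: [0.4416, -0.0428, 0.1821]
ee_rot: [-0.002, 0.086, 0.996, 0.001]
contact_force: [-0.2, 0.3, -4.0]
width: 0.0519
gripper_force: 65.6
plate box [ 0.4432 -0.0442] [0.0979 0.0984] 79.4
[(184, np.int64(311), np.int64(336), np.float64(323.5)), (186, np.int64(310), np.int64(336), np.float64(323.0)), (188, np.int64(310), np.int64(337), np.float64(323.5)), (190, np.int64(310), np.int64(337), np.float64(323.5)), (192, np.int64(310), np.int64(337), np.float64(323.5))] [[323.5, 184.4], [323.5, 191.5]]
[ 0.44156571 -0.04280262  0.18209545]
shift in tool [-0.8 -1.4 87.1] mm  rotvec [ 0.04 -0.24  0.11] deg; after-turn shift [-0.5 -1.3 87.1]
```

```bash
python3 -m handwheel '[{"translation":[-0.0005,-0.001,0.02],"angular":[0,-0.2,0],"hand":1},{"translation":[0,0,0.02],"angular":[0,0,0],"hand":1},{"translation":[0,0,0.02],"angular":[0,0,0],"hand":1},{"translation":[0,0,0.015],"angular":[0,0,0],"hand":1},{"translation":[0,0,0.01],"angular":[0,0,0],"hand":1},{"translation":[0,0,0],"angular":[0,0,0],"hand":1},{"translation":[0,0,0],"angular":[0,0,0],"hand":1}]'
python3 -m handwheel '[{"translation":[0,0,0.004],"angular":[0,0,0],"hand":1},{"translation":[0,0,0.004],"angular":[0,0,0],"hand":1},{"translation":[0,0,0.002],"angular":[0,0,0],"hand":1},{"translation":[0,0,0],"angular":[0,0,0],"hand":1},{"translation":[0,0,0],"angular":[0,0,0],"hand":1}]'
python3 -m handwheel '[{"translation":[0,0,0.004],"angular":[0,0,0],"hand":1},{"translation":[0,0,0.003],"angular":[0,0,0],"hand":1},{"translation":[0,0,0.002],"angular":[0,0,0],"hand":1},{"translation":[0,0,0],"angular":[0,0,0],"hand":1}]'
```

```text
clock: 37.25
position: [0.4422, -0.0443, 0.0973]
ee_rot: [-0.0, 0.086, 0.996, 0.0]
contact_force: [-0.1, -0.2, -4.5]
width: 0.0519
gripper_force: 65.6
clock: 37.67
position: [0.4424, -0.0451, 0.0876]
ee_rot: [0.0, 0.087, 0.996, 0.0]
contact_force: [-0.4, 0.2, -3.5]
width: 0.0517
gripper_force: 65.7
clock: 38.0
position: [0.4419, -0.045, 0.078]
ee_rot: [-0.0, 0.087, 0.996, 0.0]
contact_force: [-0.2, -0.0, -5.0]
width: 0.0519
gripper_force: 65.7
```

```bash
python3 -m handwheel '[{"translation":[0,0,0.002],"angular":[0,0,0],"hand":1},{"translation":[0,0,0.002],"angular":[0,0,0],"hand":1},{"translation":[0,0,0],"angular":[0,0,0],"hand":1}]'
python3 -m handwheel '[{"translation":[0,0,0.002],"angular":[0,0,0],"hand":1},{"translation":[0,0,0],"angular":[0,0,0],"hand":1},{"translation":[0,0,0],"angular":[0,0,0],"hand":1}]'
```

```text
clock: 38.25
position: [0.4426, -0.0446, 0.0745]
ee_rot: [0.0, 0.087, 0.996, 0.001]
contact_force: [-0.3, 2.5, -2.9]
width: 0.0512
gripper_force: 66.2
clock: 38.5
position: [0.4427, -0.0441, 0.0734]
ee_rot: [0.001, 0.087, 0.996, 0.001]
contact_force: [-1.1, 4.1, 4.9]
width: 0.0517
gripper_force: 67.2
```

```bash
python3 -m handwheel '[{"translation":[0,0,0.0015],"angular":[0,0,0],"hand":1},{"translation":[0,0,0],"angular":[0,0,0],"hand":1},{"translation":[0,0,0],"angular":[0,0,0],"hand":1}]'
python3 -m handwheel '[{"translation":[0,0,-0.01],"angular":[0,0,0],"hand":1},{"translation":[0,0,-0.02],"angular":[0,0,0],"hand":1},{"translation":[0,0,-0.03],"angular":[0,0,0],"hand":1},{"translation":[0,0,-0.03],"angular":[0,0,0],"hand":1},{"translation":[0,0,-0.02],"angular":[0,0,0],"hand":1},{"translation":[0,0,0],"angular":[0,0,0],"hand":1},{"translation":[0,0,0],"angular":[0,0,0],"hand":1},{"translation":[0,0,0],"angular":[0,0,0],"hand":1},{"translation":[0,0,0],"angular":[0,0,0],"hand":1}]'
python3 - <<'E'
from h import *
topfind();st=manip.get_state();delta(st,[.424,-.268,.17],hv)
E
```

```text
clock: 38.75
position: [0.4429, -0.044, 0.0731]
ee_rot: [0.001, 0.087, 0.996, 0.001]
contact_force: [-3.3, 5.1, 15.5]
width: 0.0519
gripper_force: 68.5
clock: 39.5
position: [0.4407, -0.0448, 0.179]
ee_rot: [-0.002, 0.087, 0.996, 0.0]
contact_force: [-0.2, 0.2, -5.4]
width: 0.0519
gripper_force: 66.0
bin box [ 0.4546 -0.297   0.05  ] [np.float64(0.161), np.float64(0.205)] [[0.381, -0.188, 0.05], [0.541, -0.203, 0.05], [0.528, -0.408, 0.05], [0.368, -0.39, 0.05]] 5.5275397300720215
shift in tool [ -21.9 -222.7    8.9] mm  rotvec [ 0.03 -0.21  0.  ] deg; after-turn shift [ -21.8 -222.7    9.1]
```

```bash
python3 -m handwheel '[{"translation":[-0.0036,-0.0371,0.001],"angular":[0,0,0],"hand":1},{"translation":[-0.0036,-0.0371,0.001],"angular":[0,0,0],"hand":1},{"translation":[-0.0036,-0.0371,0.001],"angular":[0,0,0],"hand":1},{"translation":[-0.0036,-0.0371,0.001],"angular":[0,0,0],"hand":1},{"translation":[-0.0036,-0.0371,0.001],"angular":[0,0,0],"hand":1},{"translation":[-0.0036,-0.0371,0.001],"angular":[0,0,0],"hand":1},{"translation":[0,0,0],"angular":[0,0,0],"hand":1},{"translation":[0,0,0],"angular":[0,0,0],"hand":1},{"translation":[0,0,0],"angular":[0,0,0],"hand":1},{"translation":[0,0,0],"angular":[0,0,0],"hand":1}]'
python3 -c "
from h import *
st=manip.get_state();delta(st,[.424,-.268,.0306],hv)"
```

```text
clock: 40.38
position: [0.4247, -0.2667, 0.174]
ee_rot: [-0.001, 0.086, 0.996, 0.001]
contact_force: [-0.5, -0.1, -4.2]
width: 0.0515
gripper_force: 66.7
shift in tool [  0.2  -1.7 143.4] mm  rotvec [ 0.12 -0.09  0.04] deg; after-turn shift [  0.4  -1.4 143.4]
```

```bash
python3 -m handwheel '[{"translation":[0,0,0.03],"angular":[0,0,0],"hand":1},{"translation":[0,0,0.035],"angular":[0,0,0],"hand":1},{"translation":[0,0,0.035],"angular":[0,0,0],"hand":1},{"translation":[0,0,0.025],"angular":[0,0,0],"hand":1},{"translation":[0,0,0.005],"angular":[0,0,0],"hand":1},{"translation":[0,0,0],"angular":[0,0,0],"hand":1},{"translation":[0,0,0],"angular":[0,0,0],"hand":1},{"translation":[0,0,0],"angular":[0,0,0],"hand":1}]'
python3 -c "
from h import *
st=manip.get_state();delta(st,[.424,-.268,.0306],hv)"
```

```text
clock: 41.05
position: [0.427, -0.2689, 0.0468]
ee_rot: [0.002, 0.086, 0.996, -0.001]
contact_force: [0.2, -0.4, -4.6]
width: 0.0519
gripper_force: 66.6
shift in tool [ 3.1  0.4 16.2] mm  rotvec [-0.1   0.25  0.05] deg; after-turn shift [ 3.1  0.4 16.2]
```

```bash
python3 -m handwheel '[{"translation":[0.003,0,0.007],"angular":[0,0,0],"hand":1},{"translation":[0,0,0.005],"angular":[0,0,0],"hand":1},{"translation":[0,0,0.002],"angular":[0,0,0],"hand":1},{"translation":[0,0,0],"angular":[0,0,0],"hand":1},{"translation":[0,0,0],"angular":[0,0,0],"hand":1}]'
python3 -m handwheel '[{"translation":[0,0,0.0015],"angular":[0,0,0],"hand":1},{"translation":[0,0,0],"angular":[0,0,0],"hand":1},{"translation":[0,0,0],"angular":[0,0,0],"hand":1}]'
```

```text
clock: 41.47
position: [0.4223, -0.2676, 0.031]
ee_rot: [0.0, 0.087, 0.996, 0.0]
contact_force: [-0.6, -0.7, -4.7]
width: 0.0519
gripper_force: 66.8
clock: 41.72
position: [0.4226, -0.2678, 0.0306]
ee_rot: [0.001, 0.087, 0.996, -0.0]
contact_force: [-2.6, 2.4, 5.8]
width: 0.0516
gripper_force: 67.8
```

```bash
python3 -m handwheel '[{"translation":[0,0,0],"angular":[0,0,0],"hand":0.24},{"translation":[0,0,0],"angular":[0,0,0],"hand":0.24},{"translation":[0,0,0],"angular":[0,0,0],"hand":0.24},{"translation":[0,0,0],"angular":[0,0,0],"hand":0.24},{"translation":[0,0,-0.02],"angular":[0,0,0],"hand":0.24},{"translation":[0,0,-0.03],"angular":[0,0,0],"hand":0.24},{"translation":[0,0,-0.04],"angular":[0,0,0],"hand":0.1},{"translation":[0,0,-0.04],"angular":[0,0,0],"hand":0},{"translation":[0.03,0.025,-0.01],"angular":[0,0,0],"hand":0},{"translation":[0.03,0.025,0],"angular":[0,0,0],"hand":0}]'
python3 -m handwheel '[{"translation":[0.015,0.035,0],"angular":[0,0,0],"hand":0},{"translation":[0,0.04,0],"angular":[0,0,0],"hand":0},{"translation":[0,0.04,0],"angular":[0,0,0],"hand":0},{"translation":[0,0.04,0],"angular":[0,0,0],"hand":0},{"translation":[0,0,0],"angular":[0,0,0],"hand":0},{"translation":[0,0,0],"angular":[0,0,0],"hand":0},{"translation":[0,0,0],"angular":[0,0,0],"hand":0}]'
python3 - <<'E'
from h import *
_,t,_=look("top");_,s,_=look("scene")
cv2.imwrite("pics/end.png",np.vstack([cv2.resize(t[95:265,190:510,::-1],None,fx=1.8,fy=1.8),cv2.resize(s[120:290,160:480,::-1],None,fx=1.7,fy=1.7)[:, :].copy() if False else cv2.resize(s[100:270,170:490,::-1],(576,290))]))
print(manip.get_state()["clock"])
A=proj("top",[RC+.08*U+.062*N,RC-.03*U+.062*N,[.476,-.333,.067],[.424,-.268,.067]]);print(A.round(1).tolist())
E
```

```text
clock: 42.55
position: [0.3749, -0.2106, 0.1733]
ee_rot: [0.005, 0.087, 0.996, -0.003]
contact_force: [-1.4, -0.3, 0.9]
width: 0.0854
gripper_force: 0.0
clock: 43.13
position: [0.3839, -0.0529, 0.1696]
ee_rot: [0.0, 0.086, 0.996, -0.0]
contact_force: [0.5, -0.1, -0.9]
width: 0.0851
gripper_force: 0.0
43.2333
[[336.6, 126.2], [378.9, 137.0], [462.7, 215.2], [438.3, 234.0]]
```

View pics/end.png

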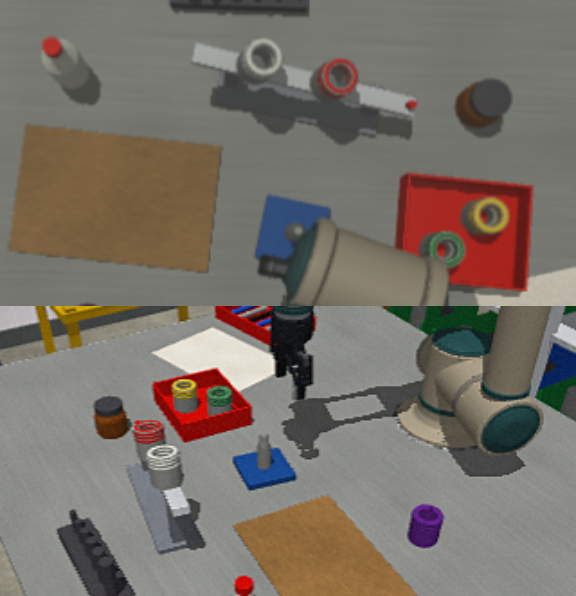

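The final picture shows the mat empty and white and red upright on the rail, at top-camera pixels (336,128) and (378,138), clear of the stop pin. Yellow and green stand in the bin, and the bottle, jar and purple look-alikes are where they were.

```bash
python3 -c "
from rig import manip
print(manip.sign_off())"
```

```text
the job is handed in; nothing more can be done
None
```

The job is handed in, and sign-off returned no verdict. All four sleeves present were tried on the pin in order: white and red reached the base and stand on the rail, yellow and green stopped on the taper and are in the bin, and blue and black were not on the mat.

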